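# Stand a pot in the cold frame under its propped lid and close it again

## Task

Raise the lid of the small cold frame by its red grip until its stay locks, and let go so that it stands open by itself. Stand the green pot from the bench upright on the floor of the frame beside the two pots in there, then unlock the stay by lifting the lid a little further, and lower the lid gently until it is fully shut, without letting it drop and without disturbing the other things.

Things in the scene. Friction and masses are not known exactly. Their poses are not given: they have to be found in the camera images.
- frame: Wooden cold frame fixed to the bench, 200 mm deep (x), 340 mm wide (y). Origin: centre of its underside; x points from its low front to its rear, z up. Walls 12 mm; front wall 62 mm high, rear 138 mm, sides sloping. Inner floor at 6 mm, x -88 to +88, y -158 to +158 mm. Two pots stand inside near y = +105 mm; the half with negative y is empty.
- hinge (a point): Middle of the lid's hinge line, at (100, 0, 145) mm in the frame; the hinge line runs along the frame's y.
- lid (a joint): Lid angle in rad: 0 shut (front edge 21.8 degrees below the hinge), growing as the front rises, end stop at 1.36. A clear panel with wooden rim, 225 mm long from the hinge, 344 mm wide, 12 mm thick, about 0.45 kg; it falls when not held. Its stay locks at an angle between 0.91 and 1.12 rad that differs each time: raise it bit by bit and feel whether it still comes down.
- lid_grip (a point): Centre of the lid's red grip: a bar 22 mm thick, 36 mm long along the hinge direction, on a 12 mm stem, 255 mm from the hinge line and 5 mm above the plane through it along the lid's underside; 55 mm over the bench when shut. Pinched on its end faces it turns between the fingers as the lid swings. Raised, lid and grip overhang the frame: reach in below from the front, hand tilted about 40 degrees.
- tooth (a point): Holding tooth of the steel stay plate on the lid's -y side, 92 mm from the hinge line. Raising the lid, it pushes past the red prop with slight resistance; the prop falls in under it and carries the lid once that is let down 2 to 3 degrees: locked.
- pivot (a point): Pivot of the red prop (9 mm bar, 66 mm long, 20 mm round weight on top) outside the frame's -y wall, 59 to 77 mm up. Prop leaning to the rear: ready or locked. Lifting the lid 9 to 12 degrees above its locked angle, the plate's long second tooth tips it to the front, where it stays: unlocked, the lid can go right down. Lifting up to 7 degrees past does no harm.
- pot_center (a point): Centre, half-way up, of the loose green plastic pot that stands out on the bench: 65 mm high, 60 mm across at its rim collar (the top 20 mm, straight), tapering from 52 to 42 mm below; open top, 3 mm wall, 60 g. Its z is the pot's axis. It starts on the left or on the right of the frame.
- pot_left_center (a point): Centre of the front one of the two like pots in the frame, not to be moved.
- pot_back_center (a point): Centre of the rear one of the two like pots in the frame, not to be moved.
- bottle: Yellow push dispenser bottle, 60 mm across, 176 mm high, origin at its foot. Stands on the side where the pot does not. Not to be moved.
- rake: Stainless hand rake with wooden handle lying on the bench, 250 mm long along its x. Not to be moved.
- cloche: Clear acrylic dome, 150 mm across, 166 mm high with a green knob, origin at its foot. Not to be moved.
Things that resemble listed ones, but are neither listed nor needed, are in the scene too. Leave any pink or yellow look-alike of the part that bears pot_center alone.

How it is judged:
By the outcome, as a careful person would: the job done as asked, in the order asked, and still so for the second after the job is handed in, with the robot touching nothing.
It also fails if it takes over 72 s, if anything falls off the work surface, if the arm or the gripper's body presses on something with over 40 N, if the wrist force passes 120 N, or if a joint passes its speed limit or range.

## Robot

A 7-joint arm with a two-finger parallel gripper is mounted at the origin on the work surface. World frame = base frame: x ahead of the robot, y to its left, z up, the work surface at z = 0. Lengths are in m, angles in degrees, forces in N, time in s.
With the tool pointing down it reaches from about 0.4 to 0.9 m from the base axis. Payload 5.5 kg.
Tool frame: the origin (TCP) lies midway between the tips of the shut fingers; the grasp point (between the pads) lies 19 mm behind it; z points along the fingers, y is the line along which they close (so a half turn about z gives the same grasp; the last joint's range is limited). The gripper opens to 92 mm and grips with 3 to 60 N. Pads are 19 mm wide; open, the fingers measure 130 mm over their backs; the gripper's body (75 mm by 190 mm) begins 47 mm behind the grasp point.
Start: joints at [-49.32, 28.699, -24.465, 88.831, 12.651, 65.22, -12.049], TCP at [0.281, 0.586, 0.187] pointing down, gripper open.
Joint ranges: [-164.97, 164.97], [-17.58, 116.51], [-87.97, 89.64], [11.32, 138.91], [-80.73, 260.73], [10.89, 115.49], [-147.41, 147.41]. Speed limits (degrees/s): [147.25, 147.25, 180, 180, 180, 180, 180].

## Interface

Orientations are given as a 3x3 rotation matrix whose columns are the frame's x, y, z axes.
In Python, from station import bot gives the robot as it stands.
- The arm moves only by the tool apply_moves, never from a script. Its arguments are lists of equal length, an entry for each row: "dp": the shift along the tool's x, y, z each as a share of 30 mm, from -1 to 1, a list of three; "rotation": the turn, a rotation vector about the tool's x, y, z each as a share of 0.1 rad, from -1 to 1, a list of three; "jaw": the closure, from 0 (fully open) to 1 (shut). In form: {"dp": [[tx, ty, tz], ...], "rotation": [[ax, ay, az], ...], "jaw": [jaw, ...]}. A call has 1 to 10 rows; each row shifts and turns the commanded pose from where the row before left it, along the tool's axes as they then stand; what a row does not reach is not made up. A row lasts 1/10 s, in which the tool goes at most 50 mm and 8.59 degrees, less where a joint would pass 70% of its speed; a pose out of reach is approached as far as the arm can. A call with a number of a shift or a turn outside -1 to 1 is refused whole. A call with a gripper value outside its range is refused whole. The fingers move at their own pace and stop on an object; "grip_force" is the grip in N (left out, the last holds). Time passes only in rows, so rows that do not move let the fingers close. It gives the time, the measured TCP pose, the force, the opening and the grip force at its end, in the units of the state.
- bot.get_obs(): the state, without advancing time (a new reading comes with each control period).
- bot.read_camera(name): name is "scene" or "side" or "wrist"; returns a dict with "frame" (420x560x3 uint8, blue, green, red), "range_z" (420x560 float32, m along the optical axis (not along the pixel's ray), 0 where there is no reading), "camera_matrix" (3x3 intrinsics, pixels), "extrinsics" (4x4, takes a point from world to camera coordinates); the wrist camera has in their place "T_tool_cam" (4x4, takes a point from camera to tool coordinates, whose origin is the TCP and whose axes are the flange's). Camera axes: x right, y up, looking along -z (the intrinsics and any distortion apply to the point x, -y, -z); pixel columns grow to the right and rows downward; lengths in m; the calibration is good to about 2 mm. A picture is of the moment at which its call begins: read the wrist's pose just before it.
- bot.sign_off(): hands the job in; it is judged then, once.
The state is a dict: "t": time; "q": joint angles; "qd": joint speeds; "joint_torque": joint torques, N m; "position": TCP position; "tcp_rot": TCP orientation; "ft_force": force on the tool from outside, world axes, zero at the start; "torque": the same for the moment, N m; "grip_width": opening from 0.0 (shut) to 1.0 (fully open); "finger_force": force on a finger pad.
Only numpy, scipy, OpenCV 4.12 (cv2) and the standard library are available. Lean on these libraries where they do the work, as an engineer would, in place of code of your own. Each camera call takes 0.05 s, during which the arm holds its last target. There are 200 camera calls.

## Working session

There is one attempt and no reset: what is moved stays moved. The work goes in short steps, Python scripts to look and compute and a tool call to move; the robot and the scene stay as the last step left them, time stands still between calls to the robot, and variables do not carry over. Pictures are saved under pics/ and viewed, at most 10 in all, crops included, and the job is handed in when it is done.

Besides the shell and the picture viewer there is one more tool, called after "Emit:" by a JSON object that holds its "name" and its "arguments". apply_moves: Moves the arm, as the interface text tells. Shift numbers are shares of 30 mm and turn numbers shares of 0.1 rad, none past 1 either way. Its arguments: {"type":"object","properties":{"dp":{"type":"array","items":{"type":"array","items":{"type":"number"}}},"rotation":{"type":"array","items":{"type":"array","items":{"type":"number"}}},"jaw":{"type":"array","items":{"type":"number"}},"grip_force":{"type":"number"}},"required":["dp","rotation","jaw"]}

```bash
ls; mkdir -p pics; cat > h.py <<'E'
import numpy as np, cv2
from station import bot
def cam(n):
    o=bot.get_obs(); c=bot.read_camera(n)
    K=np.array(c["camera_matrix"])
    if n=="wrist":
        T=np.eye(4);T[:3,:3]=np.array(o["tcp_rot"]);T[:3,3]=o["position"]
        W=T@np.array(c["T_tool_cam"])
    else: W=np.linalg.inv(np.array(c["extrinsics"]))
    return c["frame"],c["range_z"],K,W
def cloud(c):
    f,d,K,W=c
    v,u=np.mgrid[:d.shape[0],:d.shape[1]]
    x=(u-K[0,2])/K[0,0]*d; y=(v-K[1,2])/K[1,1]*d
    P=np.stack([x,-y,-d],-1)@W[:3,:3].T+W[:3,3]
    P[d<=0]=np.nan
    return P
E
python3 - <<'E'
from h import *
a=[cam(n) for n in("scene","side")]
for n,c in zip(("scene","side"),a):
    cv2.imwrite(f"pics/{n}0.png",c[0]); np.savez(f"pics/{n}0.npz",P=cloud(c)); print(n,c[3].round(3).tolist(),c[2].tolist())
print(bot.get_obs())
E
```

```text
pics
scene [[-0.254, -0.683, 0.685, 1.425], [0.967, -0.17, 0.188, 0.234], [-0.012, 0.711, 0.704, 0.958], [0.0, 0.0, 0.0, 1.0]] [[460.64716609847915, 0.0, 267.69049283929706], [0.0, 460.64716609847915, 212.40290867256786], [0.0, 0.0, 1.0]]
side [[0.837, 0.352, -0.419, 0.136], [-0.547, 0.54, -0.64, -0.637], [0.001, 0.765, 0.645, 0.75], [0.0, 0.0, 0.0, 1.0]] [[402.23038052000015, 0.0, 282.7930456998267], [0.0, 402.23038052000015, 207.1521216281601], [0.0, 0.0, 1.0]]
{'t': 0.1, 'q': array([-49.32026298,  28.75052726, -24.45300838,  88.88402263,
        12.6490575 ,  65.21812208, -12.05023776]), 'qd': array([ 0.01869521, -0.1379228 , -0.03069258, -0.17115299, -0.04860329,
        0.02961573,  0.0049975 ]), 'joint_torque': array([-1.07079677e-02, -5.67874467e+01, -5.83804831e+00, -2.79913849e+01,
       -6.90334872e-02,  2.43227254e-02,  2.68536809e-05]), 'position': array([0.28058697, 0.58556183, 0.18596786]), 'tcp_rot': array([[-9.01833694e-01,  4.32082492e-01, -8.41992551e-04],
       [ 4.32083301e-01,  9.01832402e-01, -1.52975414e-03],
       [ 9.83561836e-05, -1.74339475e-03, -9.99998475e-01]]), 'ft_force': array([0.40990008, 0.0689774 , 0.32841194]), 'torque': array([-0.03571601, -0.03754731,  0.03240332]), 'finger_force': 0.0, 'grip_width': 0.9971253714612883}
```

View pics/scene0.png

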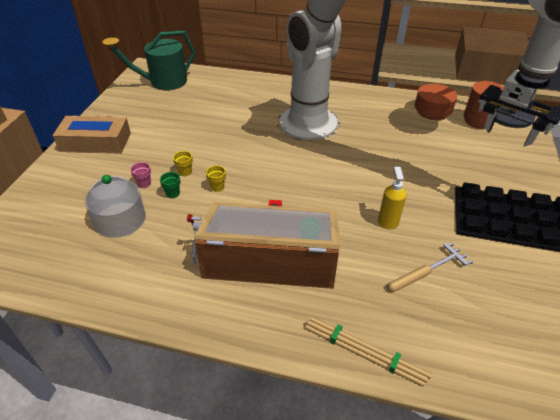

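View pics/side0.png

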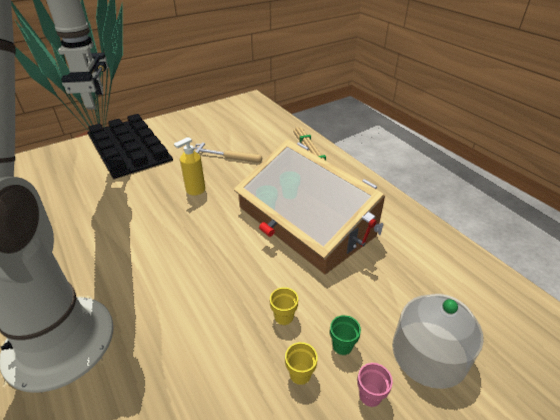

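The green pot is at scene (171,185) and side (344,335). It could be confused with the yellow pots at (184,163) and (216,178), the pink pot at (141,175), the cloche knob at (107,180), and the two pots inside the frame at (310,225). I choose the loose green one and measure next.

```bash
python3 - <<'E'
from h import *
R={}
for n in("scene","side"):
    f=cv2.imread(f"pics/{n}0.png");P=np.load(f"pics/{n}0.npz")["P"];h=cv2.cvtColor(f,cv2.COLOR_BGR2HSV)
    R[n]=(f,P,h)
    red=((h[...,0]<6)|(h[...,0]>174))&(h[...,1]>180)&(h[...,2]>110)
    k,l,s,c=cv2.connectedComponentsWithStats(red.astype(np.uint8))
    for i in range(1,k):
        if s[i,4]>15:
            q=P[l==i];print(n,"red",c[i].round(),s[i,4],np.nanmedian(q,0).round(4),np.nanmin(q,0).round(3),np.nanmax(q,0).round(3))
    g=(abs(h[...,0].astype(int)-70)<14)&(h[...,1]>150)
    k,l,s,c=cv2.connectedComponentsWithStats(g.astype(np.uint8))
    for i in range(1,k):
        if s[i,4]>60:
            q=P[l==i];print(n,"green",c[i].round(),s[i,4],np.nanmedian(q,0).round(4),np.nanmin(q,0).round(3),np.nanmax(q,0).round(3))
            t=q[q[:,2]>0.058]
            if len(t)>5: print("  rim circ",cv2.minEnclosingCircle(t[:,:2].astype(np.float32)))
A=np.concatenate([R[n][1].reshape(-1,3) for n in R]);
C=np.concatenate([R[n][2].reshape(-1,3) for n in R])
b=np.array
m=(A[:,2]>0.06)&(A[:,2]<.17)
for n in R:
    f,P,h=R[n]; 
    bx={"scene":(195,200,345,285),"side":(230,140,390,270)}[n]
    M=np.zeros(f.shape[:2],bool);M[bx[1]:bx[3],bx[0]:bx[2]]=1
    w=M&(abs(h[...,0].astype(int)-14)<8)&(h[...,1]>80)&(h[...,2]>120)&(P[...,2]>.055)
    q=P[w];print(n,len(q))
    # plane
    best=None;rng=np.random.default_rng(0)
    for _ in range(500):
        a=q[rng.choice(len(q),3)];nn=np.cross(a[1]-a[0],a[2]-a[0])
        if np.linalg.norm(nn)<1e-5: continue
        nn/=np.linalg.norm(nn);i=abs((q-a[0])@nn)<.003
        if best is None or i.sum()>best.sum():best=i
    q=q[best];c=q.mean(0);nn=np.linalg.svd(q-c)[2][2];nn*=np.sign(nn[2])
    print(best.sum(),nn.round(3),"tilt",np.degrees(np.arccos(nn[2])),"yaw dir x(front->rear)",np.degrees(np.arctan2(-nn[1],-nn[0])))
    print(cv2.minAreaRect(q[:,:2].astype(np.float32)),q.min(0).round(3),q.max(0).round(3))
    print(cv2.boxPoints(cv2.minAreaRect(q[:,:2].astype(np.float32))).round(3).tolist())
E
```

```text
scene red [275. 202.] 63 [0.5091 0.0039 0.0639] [ 0.499 -0.014  0.052] [0.52  0.02  0.068]
scene green [171. 184.] 351 [ 0.4895 -0.326   0.046 ] [ 0.452 -0.361  0.006] [ 0.516 -0.3    0.068]
  rim circ ((0.4842248260974884, -0.3268503248691559), 0.0323684886097908)
scene green [335. 334.] 76 [0.8575 0.2318 0.0238] [0.833 0.224 0.007] [0.872 0.241 0.029]
scene green [394. 362.] 84 [0.8934 0.3662 0.0238] [0.869 0.359 0.009] [0.91  0.375 0.03 ]
side red [372. 221.] 22 [ 0.6781 -0.1781  0.1343] [ 0.673 -0.183  0.077] [ 0.74  -0.132  0.138]
side red [266. 229.] 116 [ 0.5021 -0.0022  0.0634] [ 0.493 -0.018  0.014] [0.54  0.073 0.069]
side green [450. 306.] 136 [ 0.6166 -0.4391  0.1617] [ 0.609 -0.448  0.151] [ 0.629 -0.427  0.168]
  rim circ ((0.6191748380661011, -0.4379955530166626), 0.011456996202468872)
side green [344. 334.] 813 [ 0.4901 -0.3244  0.0446] [ 0.452 -0.359  0.002] [ 0.511 -0.3    0.068]
  rim circ ((0.48147183656692505, -0.32897669076919556), 0.030412426218390465)
scene 2331
1613 [-0.364 -0.056  0.93 ] tilt 21.591271111515585 yaw dir x(front->rear) 8.693292881555234
((0.6307511925697327, 0.01672820746898651), (0.2093273401260376, 0.3536575436592102), 8.765822410583496) [ 0.508 -0.161  0.068] [0.757 0.206 0.155]
[[0.5, 0.17599999904632568], [0.5540000200271606, -0.17399999499320984], [0.7609999775886536, -0.1420000046491623], [0.7070000171661377, 0.2070000022649765]]
side 1388
1285 [-0.365 -0.057  0.929] tilt 21.671200705586728 yaw dir x(front->rear) 8.89316133464081
((0.6105763912200928, 0.019253820180892944), (0.23959340155124664, 0.3476594090461731), 9.02743148803711) [ 0.495 -0.162  0.058] [0.752 0.206 0.153]
[[0.4650000035762787, 0.1720000058412552], [0.5199999809265137, -0.17100000381469727], [0.7559999823570251, -0.1340000033378601], [0.7020000219345093, 0.20999999344348907]]
```

```bash
cat >> h.py <<'E'
from scipy.spatial.transform import Rotation as Ro
YAW=np.radians(8.75); E1=np.array([np.cos(YAW),np.sin(YAW),0]);E2=np.array([-np.sin(YAW),np.cos(YAW),0]);EZ=np.array([0,0,1.])
F0=np.array([.640,.019,0])
def fr(x,y,z): return F0+E1*x/1e3+E2*y/1e3+EZ*z/1e3
def pose(g,tilt,az=YAW):
    """TCP R,p with grasp point g, hand leaning to robot by tilt deg"""
    a=np.array([np.cos(az),np.sin(az),0]);t=np.radians(tilt)
    z=np.sin(t)*a-np.cos(t)*EZ; y=np.array([-a[1],a[0],0]); x=np.cross(y,z)
    return np.stack([x,y,z],1),np.array(g)+.019*z
def plan(R1,p1,R0=None,p0=None):
    if R0 is None:
        o=bot.get_obs();R0=np.array(o["tcp_rot"]);p0=np.array(o["position"])
    w=Ro.from_matrix(R0.T@R1).as_rotvec();t=R0.T@(p1-p0)
    n=1
    while 1:
        S=sum(Ro.from_rotvec(w*k/n).as_matrix() for k in range(n));d=np.linalg.solve(S,t)
        if max(abs(d))/.03<=1 and max(abs(w/n))/.1<=1: break
        n+=1
    print("n",n,"dp",(d/.03).round(2).tolist(),"rot",(w/n/.1).round(2).tolist(),"to",p1.round(3))
    return n
E
python3 - <<'E'
from h import *
for n in("scene","side"):
    f=cv2.imread(f"pics/{n}0.png");P=np.load(f"pics/{n}0.npz")["P"];h=cv2.cvtColor(f,cv2.COLOR_BGR2HSV)
    for nm,m in(("yel",(abs(h[...,0].astype(int)-26)<5)&(h[...,1]>190)),("pink",(h[...,0]>155)&(h[...,0]<175)&(h[...,1]>80))):
        m=m&(P[...,2]>.055)&(P[...,2]<.2)
        k,l,s,c=cv2.connectedComponentsWithStats(m.astype(np.uint8))
        for i in range(1,k):
            if s[i,4]>30:
                q=P[l==i];print(n,nm,c[i].round(),cv2.minEnclosingCircle(q[:,:2].astype(np.float32)),q[:,2].max())
g=fr(-138.6,0,55);print(g)
R,p=pose(g,20);n=plan(R,p-R[:,2]*.1); plan(R,p,R,p-R[:,2]*.1)
E
```

```text
scene yel [183. 158.] ((0.3788285553455353, -0.33032816648483276), 0.034007031470537186) 0.06717107267095324
scene yel [216. 173.] ((0.42402076721191406, -0.20416668057441711), 0.03252283111214638) 0.07110724091358267
scene yel [393. 202.] ((0.4547308087348938, 0.32185444235801697), 0.028531689196825027) 0.1366482167467371
scene pink [140. 169.] ((0.46394553780555725, -0.4359111189842224), 0.03294235095381737) 0.06881786604404072
side pink [375. 381.] ((0.46119099855422974, -0.4360606372356415), 0.030786363407969475) 0.06829118755884633
[ 0.50301309 -0.0020843   0.055     ]
n 19 dp [-0.5, -0.99, 0.16] rot [-0.06, -0.18, -0.31] to [ 0.476 -0.006  0.131]
n 4 dp [-0.0, -0.0, 0.83] rot [0.0, 0.0, 0.0] to [ 0.509 -0.001  0.037]
```

```bash
python3 - <<'E'
from h import *
R,p=pose(fr(-138.6,0,55),20)
o=bot.get_obs();R0=np.array(o["tcp_rot"]);p0=np.array(o["position"])
up=p0+[0,0,.08];plan(R0,up)
w=np.array([.40,.22,.275]);plan(R,w,R0,up);plan(R,p-R[:,2]*.08,R,w)
E
```

```text
n 3 dp [0.0, -0.0, -0.89] rot [0.0, 0.0, 0.0] to [0.281 0.586 0.266]
n 12 dp [-0.51, -0.96, 0.04] rot [-0.09, -0.28, -0.49] to [0.4   0.22  0.275]
n 8 dp [0.05, -0.98, 0.7] rot [0.0, 0.0, 0.0] to [ 0.482 -0.005  0.112]
```

Emit:
{"name": "apply_moves", "arguments": {"dp": [[0,0,-1],[0,0,-1],[0,0,-0.8]], "rotation": [[0,0,0],[0,0,0],[0,0,0]], "jaw": [0,0,0]}}

```text
t: 0.4
position: [0.2807, 0.5862, 0.272]
tcp_rot: [[-0.902, 0.432, -0.0], [0.432, 0.902, 0.0], [0.0, -0.0, -1.0]]
ft_force: [0.1, 0.1, -0.6]
grip_width: 1.001
finger_force: 0.0
```

Emit:
{"name": "apply_moves", "arguments": {"dp": [[-0.51,-0.96,0.03],[-0.51,-0.96,0.03],[-0.51,-0.96,0.03],[-0.51,-0.96,0.03],[-0.51,-0.96,0.03],[-0.51,-0.96,0.03],[-0.51,-0.96,0.03],[-0.51,-0.96,0.03],[-0.51,-0.96,0.03],[-0.51,-0.96,0.03]], "rotation": [[-0.09,-0.28,-0.49],[-0.09,-0.28,-0.49],[-0.09,-0.28,-0.49],[-0.09,-0.28,-0.49],[-0.09,-0.28,-0.49],[-0.09,-0.28,-0.49],[-0.09,-0.28,-0.49],[-0.09,-0.28,-0.49],[-0.09,-0.28,-0.49],[-0.09,-0.28,-0.49]], "jaw": [0,0,0,0,0,0,0,0,0,0]}}

```text
t: 1.4
position: [0.3645, 0.2729, 0.2757]
tcp_rot: [[-0.957, -0.052, 0.286], [-0.045, 0.999, 0.032], [-0.287, 0.018, -0.958]]
ft_force: [0.6, -0.1, -0.0]
grip_width: 1.001
finger_force: 0.0
```

```bash
python3 - <<'E'
from h import *
R,p=pose(fr(-138.6,0,55),20)
plan(R,p-R[:,2]*.09)
E
```

```text
n 10 dp [-0.12, -0.97, 0.57] rot [-0.02, -0.06, -0.1] to [ 0.479 -0.006  0.122]
```

Emit:
{"name": "apply_moves", "arguments": {"dp": [[-0.12,-0.97,0.57],[-0.12,-0.97,0.57],[-0.12,-0.97,0.57],[-0.12,-0.97,0.57],[-0.12,-0.97,0.57],[-0.12,-0.97,0.57],[-0.12,-0.97,0.57],[-0.12,-0.97,0.57],[-0.12,-0.97,0.57],[-0.12,-0.97,0.57]], "rotation": [[-0.02,-0.06,-0.1],[-0.02,-0.06,-0.1],[-0.02,-0.06,-0.1],[-0.02,-0.06,-0.1],[-0.02,-0.06,-0.1],[-0.02,-0.06,-0.1],[-0.02,-0.06,-0.1],[-0.02,-0.06,-0.1],[-0.02,-0.06,-0.1],[-0.02,-0.06,-0.1]], "jaw": [0,0,0,0,0,0,0,0,0,0]}}

```text
t: 2.4
position: [0.4793, -0.006, 0.1205]
tcp_rot: [[-0.928, -0.151, 0.34], [-0.14, 0.989, 0.057], [-0.345, 0.005, -0.939]]
ft_force: [0.1, 1.1, -0.2]
grip_width: 1.0
finger_force: 0.0
```

```bash
python3 - <<'E'
from h import *
c=cam("wrist");P=cloud(c);f=c[0];cv2.imwrite("pics/w1.png",f);h=cv2.cvtColor(f,cv2.COLOR_BGR2HSV)
red=((h[...,0]<6)|(h[...,0]>174))&(h[...,1]>180)&(h[...,2]>90)
k,l,s,cc=cv2.connectedComponentsWithStats(red.astype(np.uint8))
for i in range(1,k):
    if s[i,4]>100:
        q=P[l==i];q=q[np.isfinite(q[:,0])];a=(q-F0)@np.stack([E1,E2,EZ],1)*1e3
        print(cc[i].round(),s[i],np.percentile(a,[2,50,98],axis=0).round(1).tolist())
R,p=pose(fr(-138.6,0,55),20);plan(R,p);print(bot.get_obs()["position"])
E
```

```text
[285. 212.] [265 200  41  24 956] [[-145.9, -13.0, 49.9], [-140.9, 4.4, 63.0], [-127.3, 21.5, 66.1]]
n 3 dp [-0.01, 0.05, 0.97] rot [0.0, 0.01, -0.0] to [ 0.509 -0.001  0.037]
[ 0.48008749 -0.01041203  0.1188539 ]
```

View pics/w1.png

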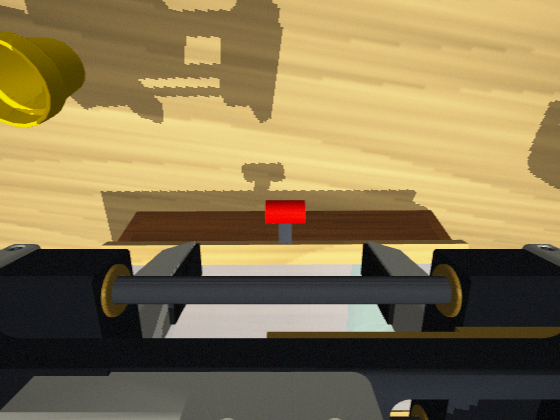

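Wrist view: the red grip is at (285,212), between the open fingers at about (150,290) and (410,290). The clear lid is behind it, so I go straight in.

Emit:
{"name": "apply_moves", "arguments": {"dp": [[0,0.05,0.8],[0,0.05,0.8],[0,0.05,0.8],[0,0.05,0.5],[0,0,0],[0,0,0],[0,0,0],[0,0,0],[0,0,0],[0,0,0]], "rotation": [[0,0,0],[0,0,0],[0,0,0],[0,0,0],[0,0,0],[0,0,0],[0,0,0],[0,0,0],[0,0,0],[0,0,0]], "jaw": [0,0,0,0,0.5,0.7,0.7,0.7,0.7,0.7], "grip_force": 20}}

```text
t: 3.45
position: [0.5072, 0.0064, 0.0419]
tcp_rot: [[-0.928, -0.15, 0.34], [-0.139, 0.989, 0.059], [-0.345, 0.007, -0.939]]
ft_force: [-0.3, -0.6, 0.7]
grip_width: 0.529
finger_force: 0.0
```

```bash
cat >> h.py <<'E'
def grip(th,lo=0):
    e=th-np.radians(21.8);return fr(100-255*np.cos(e)-5*np.sin(e)*-1*-1 if 0 else 100-255*np.cos(e)+5*np.sin(e),0,145+255*np.sin(e)+5*np.cos(e))
def lidang():
    o=bot.get_obs();z=np.array(o["tcp_rot"])[:,2];g=np.array(o["position"])-.019*z
    a=np.array([(g-F0)@E1,g[2]])*1e3-[100,145]
    return np.degrees(np.arctan2(a[1],-a[0]))+21.8-np.degrees(np.arctan2(5,255)),np.hypot(*a),(g-F0)@E2*1e3,o
E
python3 - <<'E'
from h import *
a=lidang();print(a[:3],a[3]["grip_width"],a[3]["ft_force"],a[3]["finger_force"])
R,p0=pose(grip(0),20);print(p0)
pts=[0]+list(np.radians([10,20,30,40,50]));o=a[3]
for i in range(5):
    R,pa=pose(grip(pts[i]),20);R,pb=pose(grip(pts[i+1]),20);plan(R,pb,R,pa)
E
```

```text
(np.float64(1.0882905026648577), np.float64(254.43841103700552), np.float64(7.589970132323117)) 0.5292300176475694 [-0.33493877 -0.59565128  0.72446074] 0.0
[ 0.50941536 -0.0010989   0.03708947]
n 2 dp [-0.06, -0.0, -0.74] rot [0.0, 0.0, 0.0] to [ 0.498 -0.003  0.08 ]
n 2 dp [-0.18, -0.0, -0.72] rot [0.0, 0.0, 0.0] to [ 0.493 -0.004  0.124]
n 2 dp [-0.31, -0.0, -0.68] rot [0.0, 0.0, 0.0] to [ 0.497 -0.003  0.168]
n 2 dp [-0.42, 0.0, -0.61] rot [0.0, 0.0, 0.0] to [ 0.507 -0.001  0.212]
n 2 dp [-0.52, -0.0, -0.53] rot [0.0, 0.0, 0.0] to [0.525 0.001 0.252]
```

Emit:
{"name": "apply_moves", "arguments": {"dp": [[0,-0.1,0.12],[0,0,0],[0,0,0],[0,0,0],[0,0,0],[0,0,0]], "rotation": [[0,0,0],[0,0,0],[0,0,0],[0,0,0],[0,0,0],[0,0,0]], "jaw": [0.7,0.7,0.8,0.8,0.8,0.8], "grip_force": 20}}

```text
t: 4.05
position: [0.5086, 0.0037, 0.0379]
tcp_rot: [[-0.929, -0.15, 0.339], [-0.139, 0.989, 0.059], [-0.344, 0.007, -0.939]]
ft_force: [0.7, -0.7, -1.0]
grip_width: 0.2
finger_force: 0.0
```

```bash
python3 - <<'E'
from h import *
c=cam("wrist");cv2.imwrite("pics/w2.png",c[0]);c=cam("side");cv2.imwrite("pics/s2.png",cv2.resize(c[0][130:280,180:400],None,fx=2.5,fy=2.5))
o=bot.get_obs();print(o["grip_width"],o["finger_force"],o["position"])
E
python3 -c "
import cv2,numpy as np
a=cv2.imread('pics/w2.png');b=cv2.imread('pics/s2.png');b=cv2.resize(b,(560,180*2))[:180+0] if 0 else cv2.resize(b,(240,180));a=cv2.resize(a,(560,420));c=np.zeros((420,800,3),np.uint8);c[:,:560]=a;c[:180,560:]=b;cv2.imwrite('pics/c2.png',c)"
```

```text
0.20110156662536466 0.0 [0.50860342 0.0036365  0.03791119]
```

View pics/c2.png

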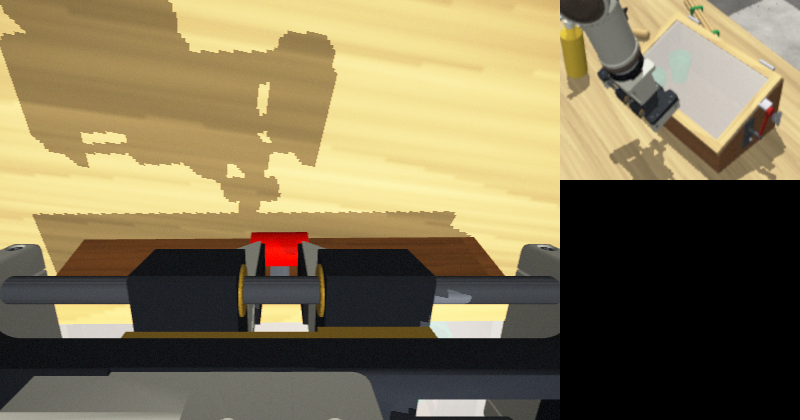

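```bash
python3 - <<'E'
from h import *
c=cam("wrist");P=cloud(c);f=c[0];h=cv2.cvtColor(f,cv2.COLOR_BGR2HSV)
o=bot.get_obs();R=np.array(o["tcp_rot"]);T=(P-np.array(o["position"]))@R*1e3
red=((h[...,0]<6)|(h[...,0]>174))&(h[...,1]>180)&(h[...,2]>90)
q=T[red];q=q[np.isfinite(q[:,0])];print("red tool",np.percentile(q,[1,25,50,75,99],axis=0).round(1).tolist())
q=P[red];q=q[np.isfinite(q[:,0])];a=(q-F0)@np.stack([E1,E2,EZ],1)*1e3;print("red frame",np.percentile(a,[1,50,99],axis=0).round(1).tolist())
for v in (240,250,260,270,280,300): print(v,[(u,T[v,u].round(0).tolist()) for u in(246,252,258,280,303,308,316)])
print(c[2].round(1).tolist(), (np.linalg.inv(np.r_[np.c_[R,o["position"]],[[0,0,0,1]]])@c[3]).round(3).tolist())
E
```

```text
red tool [[-11.5, -17.6, -42.4], [-3.0, -5.9, -26.8], [3.0, 0.2, -24.9], [6.3, 6.7, -21.6], [8.1, 16.6, -14.1]]
red frame [[-153.6, -12.9, 48.6], [-143.8, 4.8, 61.0], [-129.5, 21.3, 75.7]]
240 [(246, [-22.0, -29.0, 46.0]), (252, [5.0, -17.0, -23.0]), (258, [6.0, -13.0, -24.0]), (280, [5.0, 0.0, -23.0]), (303, [5.0, 14.0, -23.0]), (308, [-22.0, 24.0, 46.0]), (316, [-22.0, 31.0, 46.0])]
250 [(246, [11.0, -17.0, -53.0]), (252, [11.0, -14.0, -52.0]), (258, [11.0, -11.0, -52.0]), (280, [0.0, 0.0, -27.0]), (303, [11.0, 12.0, -53.0]), (308, [12.0, 15.0, -54.0]), (316, [12.0, 19.0, -54.0])]
260 [(246, [11.0, -16.0, -65.0]), (252, [11.0, -13.0, -64.0]), (258, [10.0, -11.0, -61.0]), (280, [-7.0, 0.0, -26.0]), (303, [10.0, 12.0, -61.0]), (308, [11.0, 14.0, -65.0]), (316, [11.0, 18.0, -64.0])]
270 [(246, [31.0, -10.0, -114.0]), (252, [11.0, -12.0, -75.0]), (258, [10.0, -10.0, -72.0]), (280, [-16.0, 0.0, -22.0]), (303, [10.0, 11.0, -72.0]), (308, [11.0, 13.0, -75.0]), (316, [32.0, 11.0, -115.0])]
280 [(246, [31.0, -9.0, -119.0]), (252, [31.0, -8.0, -120.0]), (258, [31.0, -6.0, -119.0]), (280, [31.0, 1.0, -120.0]), (303, [31.0, 7.0, -120.0]), (308, [32.0, 8.0, -121.0]), (316, [31.0, 11.0, -119.0])]
300 [(246, [26.0, -9.0, -123.0]), (252, [26.0, -7.0, -123.0]), (258, [26.0, -6.0, -122.0]), (280, [26.0, 1.0, -123.0]), (303, [26.0, 7.0, -123.0]), (308, [26.0, 8.0, -123.0]), (316, [26.0, 11.0, -122.0])]
[[300.7, 0.0, 281.0], [0.0, 300.7, 210.5], [0.0, 0.0, 1.0]] [[0.0, 0.962, 0.272, 0.074], [1.0, -0.0, -0.0, 0.001], [-0.0, 0.272, -0.962, -0.197], [0.0, 0.0, 0.0, 1.0]]
```

```bash
python3 - <<'E'
from h import *
c=cam("wrist");P=cloud(c);f=c[0]
o=bot.get_obs();R=np.array(o["tcp_rot"]);T=(P-np.array(o["position"]))@R*1e3
for v in range(238,262,2): print(v,[T[v,u].round(0).astype(int).tolist() for u in(249,252,255,258,262)])
a=cv2.resize(f[220:290,225:335],None,fx=5,fy=5,interpolation=2)
s=cam("side")[0];s=cv2.resize(s[170:260,215:315],None,fx=5,fy=5,interpolation=2)[:350,:]
o=np.zeros((600,800,3),np.uint8);o[:300,:471]=cv2.resize(a,(471,300));o[300:600,:429]=cv2.resize(s,(429,300));cv2.imwrite("pics/c3.png",o)
E
```

```text
238 [[-20, -27, 47], [6, -17, -22], [6, -15, -23], [6, -14, -22], [6, -11, -21]]
240 [[-22, -27, 45], [5, -17, -22], [5, -15, -23], [5, -13, -24], [5, -11, -23]]
242 [[-23, -27, 44], [4, -17, -24], [11, -14, -42], [11, -12, -42], [5, -11, -25]]
244 [[11, -17, -44], [11, -15, -44], [12, -13, -46], [11, -12, -44], [11, -10, -43]]
246 [[11, -16, -48], [11, -15, -47], [11, -13, -46], [12, -12, -48], [10, -10, -44]]
248 [[11, -16, -50], [11, -15, -50], [11, -13, -50], [11, -11, -50], [10, -10, -46]]
250 [[11, -16, -52], [12, -14, -54], [-9223372036854775808, -9223372036854775808, -9223372036854775808], [11, -11, -53], [10, -9, -49]]
252 [[11, -16, -54], [11, -14, -55], [11, -13, -55], [11, -11, -56], [9, -9, -51]]
254 [[11, -15, -58], [12, -14, -58], [11, -12, -58], [10, -11, -56], [10, -9, -55]]
256 [[11, -15, -60], [12, -14, -61], [11, -12, -60], [10, -11, -56], [9, -9, -56]]
258 [[12, -15, -63], [11, -13, -63], [11, -12, -63], [10, -11, -59], [9, -9, -58]]
260 [[11, -15, -65], [11, -13, -64], [11, -12, -65], [10, -11, -61], [10, -9, -61]]<stdin>:4: RuntimeWarning: invalid value encountered in cast
```

View pics/c3.png

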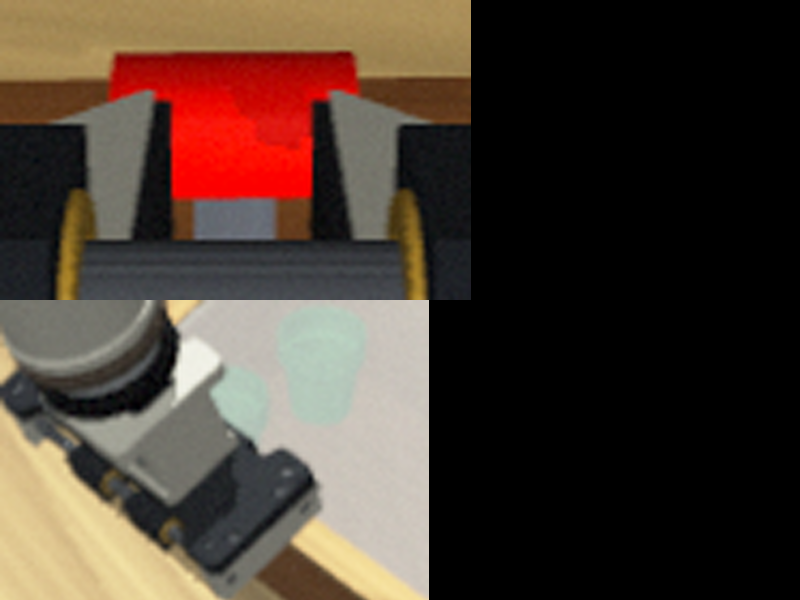

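The picture shows the pads ending about 15 mm above the bar, with tips near tool z = -42 mm. The true grasp point is therefore about 41 mm further back than the nominal one. I open, advance that far, and close.

Emit:
{"name": "apply_moves", "arguments": {"dp": [[0,0,0],[0,0,0],[0,0,0],[0,0,0],[0,0,0],[-0.1,0,0.5],[0,0,0.5],[0,0,0.3],[0,0,0],[0,0,0]], "rotation": [[0,0,0],[0,0,0],[0,0,0],[0,0,0],[0,0,0],[0,0,0],[0,0,0],[0,0,0],[0,0,0],[0,0,0]], "jaw": [0.2,0.2,0.2,0.2,0.2,0.2,0.2,0.2,0.7,0.8], "grip_force": 20}}

```text
t: 5.3
position: [0.5272, 0.0066, 0.0118]
tcp_rot: [[-0.935, -0.15, 0.323], [-0.139, 0.989, 0.058], [-0.328, 0.009, -0.945]]
ft_force: [-0.3, 0.2, 0.8]
grip_width: 0.672
finger_force: 0.0
```

Emit:
{"name": "apply_moves", "arguments": {"dp": [[0,0,0],[0,0,0],[0,0,0],[0,0,0],[0,0,0],[0,0,0]], "rotation": [[0,0,0],[0,0,0],[0,0,0],[0,0,0],[0,0,0],[0,0,0]], "jaw": [0.8,0.8,0.8,0.8,0.8,0.8], "grip_force": 20}}

```text
t: 5.9
position: [0.5276, 0.0056, 0.0121]
tcp_rot: [[-0.934, -0.148, 0.324], [-0.137, 0.989, 0.056], [-0.329, 0.008, -0.944]]
ft_force: [-2.0, -3.8, 2.0]
grip_width: 0.386
finger_force: 20.0
```

```bash
sed -i 's/\.019\*z/OFF*z/g; 1i OFF=.060' h.py; python3 - <<'E'
from h import *
a=lidang();print(a[:3],a[3]["grip_width"],a[3]["ft_force"],a[3]["finger_force"],a[3]["position"])
E
```

```text
(np.float64(2.551186249911055), np.float64(244.96677080195605), np.float64(3.509933937547717)) 0.38625979760004414 [-2.0417434  -3.82873508  2.00866821] 20.00381827354431 [0.52763994 0.005647   0.01212798]
```

```bash
cat >> h.py <<'E'
def arc(d0,d1,n):
    R=np.array(bot.get_obs()["tcp_rot"]);t=np.radians(np.linspace(d0,d1,n+1))
    print([((R.T@(grip(b)-grip(a)))/.03).round(2).tolist() for a,b in zip(t,t[1:])])
E
python3 - <<'E'
from h import *
arc(0,45,10)
E
```

```text
[[-0.01, 0.0, -0.67], [-0.06, 0.0, -0.66], [-0.11, 0.0, -0.66], [-0.16, 0.01, -0.65], [-0.21, 0.01, -0.63], [-0.26, 0.01, -0.61], [-0.31, 0.01, -0.59], [-0.36, 0.01, -0.56], [-0.4, 0.01, -0.53], [-0.44, 0.01, -0.5]]
```

Emit:
{"name": "apply_moves", "arguments": {"dp": [[-0.01,0,-0.67],[-0.06,0,-0.66],[-0.11,0,-0.66],[-0.16,0.01,-0.65],[-0.21,0.01,-0.63],[-0.26,0.01,-0.61],[-0.31,0.01,-0.59],[-0.36,0.01,-0.56],[-0.4,0.01,-0.53],[-0.44,0.01,-0.5]], "rotation": [[0,0,0],[0,0,0],[0,0,0],[0,0,0],[0,0,0],[0,0,0],[0,0,0],[0,0,0],[0,0,0],[0,0,0]], "jaw": [0.8,0.8,0.8,0.8,0.8,0.8,0.8,0.8,0.8,0.8], "grip_force": 30}}

```text
t: 6.9
position: [0.5347, 0.0067, 0.2078]
tcp_rot: [[-0.934, -0.149, 0.326], [-0.138, 0.989, 0.056], [-0.33, 0.007, -0.944]]
ft_force: [9.5, -3.1, -9.2]
grip_width: 0.387
finger_force: 30.0
```

```bash
python3 - <<'E'
from h import *
a=lidang();print(a[:3],a[3]["grip_width"],a[3]["ft_force"],a[3]["finger_force"],a[3]["position"])
c=cam("wrist");P=cloud(c);f=c[0];h=cv2.cvtColor(f,cv2.COLOR_BGR2HSV)
o=bot.get_obs();R=np.array(o["tcp_rot"]);T=(P-np.array(o["position"]))@R*1e3
red=((h[...,0]<6)|(h[...,0]>174))&(h[...,1]>180)&(h[...,2]>90)
q=P[red];q=q[np.isfinite(q[:,0])];a=(q-F0)@np.stack([E1,E2,EZ],1)*1e3;print("red frame",np.percentile(a,[1,50,99],axis=0).round(1).tolist())
q=T[red];q=q[np.isfinite(q[:,0])];print("red tool",np.percentile(q,[1,50,99],axis=0).round(1).tolist())
print((grip(np.radians(45))-F0).round(3));arc(45,52,3);arc(52,53.5,1)
s=cam("side");P=cloud(s);h=cv2.cvtColor(s[0],cv2.COLOR_BGR2HSV);f=s[0]
b=(abs(h[...,0].astype(int)-14)<8)&(h[...,1]>80)&(P[...,2]>.16)&(P[...,0]>.5)&(P[...,0]<.8)&(abs(P[...,1])<.25)
q=P[b];c=np.median(q,0);nn=None;rng=np.random.default_rng(0);best=None
for _ in range(400):
    x=q[rng.choice(len(q),3)];n=np.cross(x[1]-x[0],x[2]-x[0]);L=np.linalg.norm(n)
    if L<1e-5: continue
    n/=L;i=abs((q-x[0])@n)<.003
    if best is None or i.sum()>best.sum():best,nn=i,n
nn*=np.sign(nn@-E1);print("lid plane",best.sum(),len(q),nn.round(3),np.degrees(np.arctan2(nn@-E1,nn[2])))
E
```

```text
(np.float64(48.55947977288737), np.float64(255.44156803363546), np.float64(3.548232529320871)) 0.3867151098156882 [ 9.47142401 -3.08537268 -9.22003045] 29.99237358570099 [0.53467706 0.00674222 0.20783175]
red frame [[-139.4, -199.0, 82.0], [-134.7, 2.9, 258.5], [3.6, 21.9, 262.5]]
red tool [[-75.3, -203.6, -57.9], [12.2, -0.8, -55.1], [19.7, 18.2, 152.3]]
[-0.131 -0.02   0.25 ]
[[-0.24, 0.0, -0.25], [-0.25, 0.0, -0.24], [-0.26, 0.0, -0.22]]
[[-0.17, 0.0, -0.14]]
lid plane 733 916 [-0.39  -0.066 -0.918] 156.70477042750514
```

```bash
python3 - <<'E'
from h import *
arc(45,58,5);arc(58,55,2);arc(55,52,2);arc(52,49,2)
E
```

```text
[[-0.27, 0.0, -0.27], [-0.28, 0.0, -0.26], [-0.3, 0.0, -0.25], [-0.31, 0.0, -0.23], [-0.32, 0.0, -0.22]]
[[0.18, -0.0, 0.12], [0.18, -0.0, 0.13]]
[[0.18, -0.0, 0.13], [0.17, -0.0, 0.14]]
[[0.17, -0.0, 0.14], [0.17, -0.0, 0.15]]
```

Emit:
{"name": "apply_moves", "arguments": {"dp": [[-0.31,0,-0.26],[-0.28,0,-0.26],[-0.3,0,-0.25],[-0.31,0,-0.23],[-0.32,0,-0.22],[0,0,0]], "rotation": [[0,0,0],[0,0,0],[0,0,0],[0,0,0],[0,0,0],[0,0,0]], "jaw": [0.8,0.8,0.8,0.8,0.8,0.8]}}

```text
t: 7.6
position: [0.5646, 0.0114, 0.2568]
tcp_rot: [[-0.935, -0.149, 0.323], [-0.138, 0.989, 0.057], [-0.328, 0.008, -0.945]]
ft_force: [-0.9, -4.9, -2.0]
grip_width: 0.386
finger_force: 30.0
```

Emit:
{"name": "apply_moves", "arguments": {"dp": [[0.18,0,0.12],[0.18,0,0.13],[0,0,0]], "rotation": [[0,0,0],[0,0,0],[0,0,0]], "jaw": [0.8,0.8,0.8]}}

```text
t: 7.9
position: [0.5558, 0.0101, 0.2447]
tcp_rot: [[-0.935, -0.149, 0.322], [-0.138, 0.989, 0.057], [-0.327, 0.009, -0.945]]
ft_force: [-1.0, -5.2, 0.4]
grip_width: 0.388
finger_force: 30.0
```

Emit:
{"name": "apply_moves", "arguments": {"dp": [[0.18,0,0.13],[0.17,0,0.14],[0,0,0]], "rotation": [[0,0,0],[0,0,0],[0,0,0]], "jaw": [0.8,0.8,0.8]}}

```text
t: 8.2
position: [0.5486, 0.0089, 0.2336]
tcp_rot: [[-0.935, -0.149, 0.322], [-0.138, 0.989, 0.057], [-0.327, 0.009, -0.945]]
ft_force: [-1.3, -6.5, 0.8]
grip_width: 0.388
finger_force: 30.0
```

```bash
python3 - <<'E'
from h import *
arc(52,63,4);arc(63,60,2);arc(60,57,2)
E
```

```text
[[-0.32, 0.0, -0.25], [-0.33, 0.0, -0.24], [-0.34, 0.0, -0.22], [-0.35, 0.0, -0.2]]
[[0.19, -0.0, 0.11], [0.19, -0.0, 0.11]]
[[0.19, -0.0, 0.12], [0.18, -0.0, 0.12]]
```

Emit:
{"name": "apply_moves", "arguments": {"dp": [[-0.36,0,-0.26],[-0.37,0,-0.24],[-0.38,0,-0.22],[-0.39,0,-0.21],[0,0,0]], "rotation": [[0,0,0],[0,0,0],[0,0,0],[0,0,0],[0,0,0]], "jaw": [0.8,0.8,0.8,0.8,0.8]}}

```text
t: 8.7
position: [0.5824, 0.0141, 0.2762]
tcp_rot: [[-0.935, -0.149, 0.322], [-0.138, 0.989, 0.057], [-0.327, 0.009, -0.945]]
ft_force: [-5.8, -4.4, 3.1]
grip_width: 0.391
finger_force: 30.0
```

Emit:
{"name": "apply_moves", "arguments": {"dp": [[0.19,0,0.1],[0.19,0,0.1],[0,0,0]], "rotation": [[0,0,0],[0,0,0],[0,0,0]], "jaw": [0.8,0.8,0.8]}}

```text
t: 9.0
position: [0.5727, 0.0127, 0.2654]
tcp_rot: [[-0.935, -0.149, 0.322], [-0.138, 0.989, 0.057], [-0.327, 0.009, -0.945]]
ft_force: [-3.5, -4.6, 2.4]
grip_width: 0.387
finger_force: 30.0
```

Emit:
{"name": "apply_moves", "arguments": {"dp": [[0.18,0,0.11],[0,0,0]], "rotation": [[0,0,0],[0,0,0]], "jaw": [0.8,0.8]}}

```text
t: 9.2
position: [0.5687, 0.0121, 0.2606]
tcp_rot: [[-0.935, -0.149, 0.322], [-0.138, 0.989, 0.057], [-0.327, 0.009, -0.945]]
ft_force: [-3.9, -5.3, 1.5]
grip_width: 0.39
finger_force: 30.0
```

Emit:
{"name": "apply_moves", "arguments": {"dp": [[0.18,0,0.12],[0.18,0,0.12],[0,0,0]], "rotation": [[0,0,0],[0,0,0],[0,0,0]], "jaw": [0.8,0.8,0.8]}}

```text
t: 9.5
position: [0.5651, 0.0117, 0.2552]
tcp_rot: [[-0.932, -0.149, 0.33], [-0.137, 0.989, 0.06], [-0.335, 0.011, -0.942]]
ft_force: [-9.5, -5.3, 24.3]
grip_width: 0.388
finger_force: 30.1
```

```bash
python3 - <<'E'
from h import *
a=lidang();print(a[:3],a[3]["ft_force"],a[3]["position"])
arc(57,67,4);arc(67,61,4)
E
```

```text
(np.float64(61.16729775495862), np.float64(256.742721794596), np.float64(3.6292038857078817)) [-9.53334551 -5.25609328 24.25404432] [0.56509172 0.01171558 0.25518285]
[[-0.31, 0.0, -0.2], [-0.32, 0.0, -0.19], [-0.33, 0.0, -0.17], [-0.34, 0.0, -0.16]]
[[0.2, -0.0, 0.09], [0.2, -0.0, 0.1], [0.2, -0.0, 0.1], [0.19, -0.0, 0.11]]
```

The force is 24 N upward, so the stay holds. I ease off slightly, open, and back out.

Emit:
{"name": "apply_moves", "arguments": {"dp": [[-0.13,0,-0.1],[0,0,0]], "rotation": [[0,0,0],[0,0,0]], "jaw": [0.8,0.8]}}

```text
t: 9.7
position: [0.5662, 0.0118, 0.2568]
tcp_rot: [[-0.933, -0.149, 0.326], [-0.138, 0.989, 0.058], [-0.331, 0.009, -0.943]]
ft_force: [-2.9, -5.6, 9.4]
grip_width: 0.39
finger_force: 30.0
```

Emit:
{"name": "apply_moves", "arguments": {"dp": [[0,0,0],[0,0,0],[0,0,0],[0,0,0],[0,0,0],[0,0,-0.5],[0,0,-1],[0,0,-1],[0,0,-1],[0,0,-1]], "rotation": [[0,0,0],[0,0,0],[0,0,0],[0,0,0],[0,0,0],[0,0,0],[0,0,0],[0,0,0],[0,0,0],[0,0,0]], "jaw": [0.4,0.2,0,0,0,0,0,0,0,0]}}

```text
t: 10.7
position: [0.5203, 0.0043, 0.3835]
tcp_rot: [[-0.934, -0.149, 0.323], [-0.138, 0.989, 0.058], [-0.328, 0.01, -0.945]]
ft_force: [1.1, -0.3, -0.3]
grip_width: 0.999
finger_force: 0.0
```

```bash
python3 - <<'E'
from h import *
s=cam("scene");cv2.imwrite("pics/s4.png",s[0]);P=cloud(s);h=cv2.cvtColor(s[0],cv2.COLOR_BGR2HSV)
s2=cam("side");P2=cloud(s2);h2=cv2.cvtColor(s2[0],cv2.COLOR_BGR2HSV)
cv2.imwrite("pics/c4.png",np.hstack([s[0][100:350,80:480],s2[0][50:300,160:560]]))
for P,h in((P,h),(P2,h2)):
    red=((h[...,0]<6)|(h[...,0]>174))&(h[...,1]>170)&(h[...,2]>90)
    k,l,st,cc=cv2.connectedComponentsWithStats(red.astype(np.uint8))
    for i in range(1,k):
        if st[i,4]>12:
            q=P[l==i];q=q[np.isfinite(q[:,0])]
            if len(q): a=(q-F0)@np.stack([E1,E2,EZ],1)*1e3;print(cc[i].round(),st[i,4],np.percentile(a,[3,50,97],axis=0).round(0).tolist())
# lid plane from scene
    w=(abs(h[...,0].astype(int)-14)<8)&(h[...,1]>80)&(P[...,2]>.16)
    a=(P-F0)@np.stack([E1,E2,EZ],1)*1e3
    w&=(abs(a[...,0])<150)&(abs(a[...,1])<185)&(a[...,2]<330);q=a[w];print(len(q))
    if len(q)>100:
        A=np.c_[q[:,0],np.ones(len(q))]
        m=np.ones(len(q),bool)
        for _ in range(6):
            k_=np.linalg.lstsq(A[m],q[m,2],rcond=None)[0];m=abs(q[:,2]-A@k_)<6
        print("elev",np.degrees(np.arctan(-k_[0])),m.sum())
print(bot.get_obs()["position"],bot.get_obs()["q"].round(0))
E
```

```text
[273. 139.] 116 [[-99.0, -13.0, 300.0], [-91.0, 4.0, 308.0], [-85.0, 21.0, 314.0]]
3612
elev 36.71752520900682 3562
[277. 138.] 152 [[-110.0, -14.0, 298.0], [-103.0, -3.0, 309.0], [-92.0, 19.0, 314.0]]
[369. 228.] 83 [[-8.0, -205.0, 79.0], [2.0, -199.0, 116.0], [16.0, -195.0, 137.0]]
814
elev 35.70646563585153 640
[0.52250167 0.00445309 0.38685501] [-49. -14.  40. 109.  10.  62.  87.]
```

View pics/c4.png

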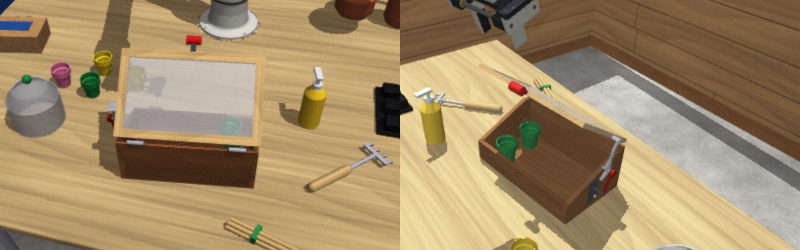

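The lid stands open on its own at elevation 36°, and the prop is in (side crop (605,180)). The green pot is still at its place between the yellow and pink ones, so I plan its grasp.

```bash
python3 - <<'E'
from h import *
g=np.array([.483,-.328,.058]);R,p=pose(g,38,np.radians(-5));pre=p-R[:,2]*.11
w=pre+[0,0,.12]
plan(R,w);plan(R,pre,R,w);plan(R,p,R,pre);print(p)
E
```

```text
n 11 dp [0.47, -0.99, 0.34] rot [0.11, -0.29, 0.18] to [ 0.452 -0.325  0.217]
n 4 dp [0.62, 0.0, 0.79] rot [0.0, 0.0, 0.0] to [ 0.452 -0.325  0.097]
n 4 dp [0.0, -0.0, 0.92] rot [0.0, 0.0, 0.0] to [ 0.52  -0.331  0.011]
[ 0.51979912 -0.33121951  0.01071935]
```

Emit:
{"name": "apply_moves", "arguments": {"dp": [[0.47,-0.99,0.34],[0.47,-0.99,0.34],[0.47,-0.99,0.34],[0.47,-0.99,0.34],[0.47,-0.99,0.34],[0.47,-0.99,0.34],[0.47,-0.99,0.34],[0.47,-0.99,0.34],[0.47,-0.99,0.34],[0.47,-0.99,0.34]], "rotation": [[0.11,-0.29,0.18],[0.11,-0.29,0.18],[0.11,-0.29,0.18],[0.11,-0.29,0.18],[0.11,-0.29,0.18],[0.11,-0.29,0.18],[0.11,-0.29,0.18],[0.11,-0.29,0.18],[0.11,-0.29,0.18],[0.11,-0.29,0.18]], "jaw": [0,0,0,0,0,0,0,0,0,0]}}

```text
t: 11.8
position: [0.4566, -0.299, 0.228]
tcp_rot: [[-0.81, 0.062, 0.584], [0.047, 0.998, -0.042], [-0.585, -0.006, -0.811]]
ft_force: [-0.1, 0.6, 1.3]
grip_width: 0.999
finger_force: 0.0
```

Emit:
{"name": "apply_moves", "arguments": {"dp": [[0.47,-0.99,0.34],[0.62,0,0.79],[0,0,0],[0,0,0]], "rotation": [[0.11,-0.29,0.18],[0,0,0],[0,0,0],[0,0,0]], "jaw": [0,0,0,0]}}

```text
t: 12.2
position: [0.4526, -0.3179, 0.1921]
tcp_rot: [[-0.803, 0.092, 0.589], [0.067, 0.996, -0.065], [-0.593, -0.013, -0.805]]
ft_force: [-0.6, -0.7, -0.3]
grip_width: 1.004
finger_force: 0.0
```

```bash
python3 - <<'E'
from h import *
c=cam("wrist");P=cloud(c);f=c[0];h=cv2.cvtColor(f,cv2.COLOR_BGR2HSV);cv2.imwrite("pics/w5.png",f[:330,100:460])
g=(abs(h[...,0].astype(int)-70)<14)&(h[...,1]>150)
k,l,s,cc=cv2.connectedComponentsWithStats(g.astype(np.uint8))
for i in range(1,k):
    if s[i,4]>200:
        q=P[l==i];q=q[np.isfinite(q[:,0])];t=q[q[:,2]>q[:,2].max()-.012]
        print(cc[i].round(),s[i],q.max(0).round(3),cv2.minEnclosingCircle(t[:,:2].astype(np.float32)))
g=np.array([.483,-.328,.058]);R,p=pose(g,38,np.radians(-5));pre=p-R[:,2]*.11
print(bot.get_obs()["position"]);plan(R,pre)
E
```

```text
[275. 136.] [ 247   97   56   73 3055] [ 0.513 -0.3    0.066] ((0.48306357860565186, -0.32884153723716736), 0.030227547511458397)
[ 0.45226429 -0.31935559  0.19251103]
n 3 dp [0.63, -0.06, 0.85] rot [-0.05, -0.09, 0.01] to [ 0.452 -0.325  0.097]
```

View pics/w5.png

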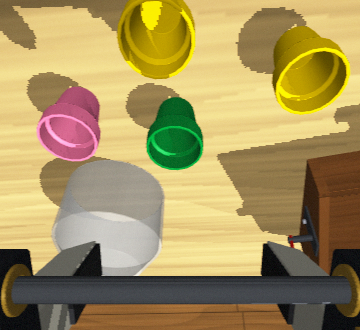

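The crop confirms the green pot at (175,135), with pink to its left and yellow behind and to the right. Its centre is (0.483, -0.329). I go in.

Emit:
{"name": "apply_moves", "arguments": {"dp": [[0.63,-0.06,0.85],[0.63,-0.06,0.85],[0.63,-0.06,0.85],[0,0,0.92],[0,0,0.92],[0,0,0.92],[0,0,0.5],[0,0,0]], "rotation": [[-0.05,-0.09,0.01],[-0.05,-0.09,0.01],[-0.05,-0.09,0.01],[0,0,0],[0,0,0],[0,0,0],[0,0,0],[0,0,0]], "jaw": [0,0,0,0,0,0,0,0]}}

```text
t: 13.05
position: [0.4643, -0.2828, 0.1643]
tcp_rot: [[-0.814, 0.122, 0.568], [0.076, 0.992, -0.104], [-0.576, -0.042, -0.817]]
ft_force: [-0.2, -0.7, 1.3]
grip_width: 1.0
finger_force: 0.0
```

```bash
python3 - <<'E'
from h import *
g=np.array([.483,-.3285,.058]);R,p=pose(g,38,np.radians(-5))
o=bot.get_obs();print(o["position"],o["ft_force"]);plan(R,p)
c=cam("wrist");P=cloud(c);h=cv2.cvtColor(c[0],cv2.COLOR_BGR2HSV);Rc=np.array(o["tcp_rot"]);T=(P-np.array(o["position"]))@Rc*1e3
m=(abs(h[...,0].astype(int)-70)<14)&(h[...,1]>150)
q=T[m];q=q[np.isfinite(q[:,0])];print(np.percentile(q,[1,50,99],axis=0).round(0).tolist())
E
```

```text
[ 0.46428524 -0.28281152  0.16425249] [-0.18114814 -0.66768752  1.31971621]
n 6 dp [0.24, -0.22, 0.89] rot [-0.09, -0.08, -0.01] to [ 0.52  -0.332  0.011]
[[16.0, -66.0, 80.0], [49.0, -38.0, 117.0], [89.0, -10.0, 150.0]]
```

```bash
python3 - <<'E'
from h import *
o=bot.get_obs();print(o["q"].round(1))
E
```

```text
[-54.1 -17.5  89.6 137.7   3.5  11.  121. ]
```

Reaching in from the robot's side runs into joint limits because the wrist gets too near the base. I turn the lean azimuth to about 40° so the wrist stays farther out, with a 35° tilt.

```bash
python3 - <<'E'
from h import *
g=np.array([.483,-.3285,.060]);R,p=pose(g,35,np.radians(40));pre=p-R[:,2]*.13+[0,0,.06]
plan(R,pre);print(R[:,2].round(2));plan(R,p-R[:,2]*.05,R,pre)
E
```

```text
n 7 dp [0.08, -0.33, -0.12] rot [-0.72, -0.02, -0.93] to [ 0.452 -0.354  0.177]
[ 0.44  0.37 -0.82]
n 5 dp [0.23, -0.0, 0.86] rot [0.0, 0.0, 0.0] to [ 0.487 -0.325  0.052]
```

Emit:
{"name": "apply_moves", "arguments": {"dp": [[0.08,-0.33,-0.5],[0.08,-0.33,-0.5],[0.08,-0.33,-0.5],[0.08,-0.33,-0.12],[0.08,-0.33,0]], "rotation": [[-0.72,0,-0.93],[-0.72,0,-0.93],[-0.72,0,-0.93],[-0.72,0,-0.93],[-0.72,0,-0.93]], "jaw": [0,0,0,0,0]}}

```text
t: 13.6
position: [0.4623, -0.2752, 0.2261]
tcp_rot: [[-0.853, -0.288, 0.435], [-0.278, 0.957, 0.088], [-0.441, -0.046, -0.896]]
ft_force: [0.0, 0.5, -0.4]
grip_width: 1.003
finger_force: 0.0
```

```bash
python3 - <<'E'
from h import *
o=bot.get_obs();print(o["q"].round(1),o["position"])
g=np.array([.483,-.3285,.060]);R,p=pose(g,35,np.radians(40));pre=p-R[:,2]*.13+[0,0,.06]
plan(R,pre);plan(R,p-R[:,2]*.05,R,pre)
E
```

```text
[-54.5 -17.5  89.6 122.   -3.3  40.4 147.4] [ 0.46225684 -0.27519629  0.22614049]
n 4 dp [0.52, -0.56, 0.19] rot [-0.61, -0.4, -0.82] to [ 0.452 -0.354  0.177]
n 5 dp [0.23, -0.0, 0.86] rot [0.0, 0.0, 0.0] to [ 0.487 -0.325  0.052]
```

```bash
python3 - <<'E'
from h import *
RA,_=pose([0,0,0],0,np.radians(-40));A=np.array([.47,-.38,.36]);plan(RA,A)
RB,_=pose([0,0,0],0,np.radians(-85));B=np.array([.12,-.60,.36]);plan(RB,B,RA,A)
E
```

```text
n 10 dp [-0.2, -0.33, -0.42] rot [0.19, 0.44, 0.98] to [ 0.47 -0.38  0.36]
n 15 dp [-0.05, -0.94, 0.0] rot [0.0, 0.0, 0.52] to [ 0.12 -0.6   0.36]
```

Emit:
{"name": "apply_moves", "arguments": {"dp": [[-0.2,-0.33,-0.42],[-0.2,-0.33,-0.42],[-0.2,-0.33,-0.42],[-0.2,-0.33,-0.42],[-0.2,-0.33,-0.42],[-0.2,-0.33,-0.42],[-0.2,-0.33,-0.42],[-0.2,-0.33,-0.42],[-0.2,-0.33,-0.42],[-0.2,-0.33,-0.42]], "rotation": [[0.19,0.44,0.98],[0.19,0.44,0.98],[0.19,0.44,0.98],[0.19,0.44,0.98],[0.19,0.44,0.98],[0.19,0.44,0.98],[0.19,0.44,0.98],[0.19,0.44,0.98],[0.19,0.44,0.98],[0.19,0.44,0.98]], "jaw": [0,0,0,0,0,0,0,0,0,0]}}

```text
t: 14.6
position: [0.4156, -0.3334, 0.3818]
tcp_rot: [[-0.761, 0.646, 0.05], [0.645, 0.763, -0.045], [-0.067, -0.002, -0.998]]
ft_force: [0.4, 0.7, -0.5]
grip_width: 1.004
finger_force: 0.0
```

```bash
python3 - <<'E'
from h import *
o=bot.get_obs();print(o["q"].round(1),o["position"])
RB,_=pose([0,0,0],0,np.radians(-85));B=np.array([.12,-.60,.36]);plan(RB,B)
E
```

```text
[-68.4 -17.5  89.6  95.3  19.1  81.5  69.2] [ 0.41555432 -0.33337219  0.38178705]
n 14 dp [-0.22, -0.95, 0.06] rot [0.02, 0.05, 0.56] to [ 0.12 -0.6   0.36]
```

```bash
python3 - <<'E'
from h import *
RB,_=pose([0,0,0],0,np.radians(-45));B=np.array([.62,-.52,.34]);plan(RB,B)
E
```

```text
n 10 dp [-0.92, 0.0, 0.17] rot [0.0, 0.07, 0.08] to [ 0.62 -0.52  0.34]
```

Emit:
{"name": "apply_moves", "arguments": {"dp": [[-0.92,0,0.17],[-0.92,0,0.17],[-0.92,0,0.17],[-0.92,0,0.17],[-0.92,0,0.17],[-0.92,0,0.17],[-0.92,0,0.17],[-0.92,0,0.17],[-0.92,0,0.17],[-0.92,0,0.17]], "rotation": [[0,0.07,0.08],[0,0.07,0.08],[0,0.07,0.08],[0,0.07,0.08],[0,0.07,0.08],[0,0.07,0.08],[0,0.07,0.08],[0,0.07,0.08],[0,0.07,0.08],[0,0.07,0.08]], "jaw": [0,0,0,0,0,0,0,0,0,0]}}

```text
t: 15.6
position: [0.4551, -0.3822, 0.4088]
tcp_rot: [[-0.695, 0.7, 0.164], [0.688, 0.713, -0.135], [-0.212, 0.019, -0.977]]
ft_force: [-0.6, -0.3, -0.0]
grip_width: 1.002
finger_force: 0.0
```

```bash
python3 - <<'E'
from h import *
o=bot.get_obs();print(o["q"].round(1),o["position"])
RB,_=pose([0,0,0],0,np.radians(-75));B=np.array([.25,-.72,.34]);plan(RB,B)
E
```

```text
[-67.4 -17.5  89.6  93.   21.4  75.7  66.1] [ 0.45512041 -0.38221935  0.40877481]
n 12 dp [-0.49, -0.99, 0.23] rot [0.06, 0.17, 0.44] to [ 0.25 -0.72  0.34]
```

```bash
python3 - <<'E'
from h import *
P=np.load("pics/scene0.npz")["P"].reshape(-1,3)
for x in np.arange(-.3,.5,.1):
    print(round(x,1),[(round(y,1),round(float(q[:,2].max()),2)) for y in np.arange(-.9,-.2,.1) for q in [P[(abs(P[:,0]-x)<.05)&(abs(P[:,1]-y)<.05)]] if len(q) and q[:,2].max()>.05])
o=bot.get_obs();R0=np.array(o["tcp_rot"]);p0=np.array(o["position"])
Z=Ro.from_euler('z',-40,degrees=True).as_matrix();plan(Z@R0,Z@p0)
E
```

```text
-0.3 []
-0.2 [(np.float64(-0.7), 0.16), (np.float64(-0.6), 0.21), (np.float64(-0.5), 0.2)]
-0.1 [(np.float64(-0.8), 0.22), (np.float64(-0.7), 0.21), (np.float64(-0.6), 0.21), (np.float64(-0.5), 0.15)]
0.0 [(np.float64(-0.8), 0.22), (np.float64(-0.7), 0.21)]
0.1 []
0.2 [(np.float64(-0.7), 0.07), (np.float64(-0.6), 0.08)]
0.3 [(np.float64(-0.8), 0.08), (np.float64(-0.7), 0.08), (np.float64(-0.6), 0.08), (np.float64(-0.3), 0.07)]
0.4 [(np.float64(-0.8), 0.07), (np.float64(-0.7), 0.08), (np.float64(-0.6), 0.07), (np.float64(-0.5), 0.06), (np.float64(-0.4), 0.07), (np.float64(-0.3), 0.07)]
n 14 dp [-0.05, -0.99, -0.01] rot [0.11, -0.01, 0.49] to [ 0.103 -0.585  0.409]
```

Emit:
{"name": "apply_moves", "arguments": {"dp": [[-0.05,-0.99,0],[-0.05,-0.99,0],[-0.05,-0.99,0],[-0.05,-0.99,0],[-0.05,-0.99,0],[-0.05,-0.99,0],[-0.05,-0.99,0],[-0.05,-0.99,0],[-0.05,-0.99,0],[-0.05,-0.99,0]], "rotation": [[0.11,0,0.49],[0.11,0,0.49],[0.11,0,0.49],[0.11,0,0.49],[0.11,0,0.49],[0.11,0,0.49],[0.11,0,0.49],[0.11,0,0.49],[0.11,0,0.49],[0.11,0,0.49]], "jaw": [0,0,0,0,0,0,0,0,0,0]}}

```text
t: 16.6
position: [0.2128, -0.5517, 0.4071]
tcp_rot: [[-0.278, 0.958, 0.071], [0.939, 0.286, -0.193], [-0.205, 0.013, -0.979]]
ft_force: [0.4, 0.4, -0.8]
grip_width: 0.998
finger_force: 0.0
```

```bash
python3 - <<'E'
from h import *
o=bot.get_obs();print(o["q"].round(1),o["position"],np.degrees(np.arctan2(o["position"][1],o["position"][0])))
E
```

```text
[-38.7 -17.5  89.6  93.1  21.7  76.   65.9] [ 0.21279566 -0.55171974  0.40712169] -68.90861203128816
```

Emit:
{"name": "apply_moves", "arguments": {"dp": [[-0.05,-0.99,0],[-0.05,-0.99,0],[-0.05,-0.99,0],[-0.05,-0.99,0],[-0.05,-0.99,0],[-0.05,-0.99,0],[-0.05,-0.99,0],[-0.05,-0.99,0],[-0.05,-0.99,0],[-0.05,-0.99,0]], "rotation": [[0.11,0,0.49],[0.11,0,0.49],[0.11,0,0.49],[0.11,0,0.49],[0.11,0,0.49],[0.11,0,0.49],[0.11,0,0.49],[0.11,0,0.49],[0.11,0,0.49],[0.11,0,0.49]], "jaw": [0,0,0,0,0,0,0,0,0,0]}}

```text
t: 17.6
position: [-0.0799, -0.5845, 0.4075]
tcp_rot: [[0.207, 0.978, -0.038], [0.957, -0.21, -0.198], [-0.201, 0.005, -0.98]]
ft_force: [-0.5, -0.3, -0.9]
grip_width: 1.0
finger_force: 0.0
```

```bash
python3 - <<'E'
from h import *
o=bot.get_obs();print(o["q"].round(1),o["position"],np.degrees(np.arctan2(o["position"][1],o["position"][0])))
RB,_=pose([0,0,0],10,np.radians(-35));B=np.array([.48,-.36,.34]);
R0=np.array(o["tcp_rot"]);p0=np.array(o["position"]);Z=Ro.from_euler('z',30,degrees=True).as_matrix();plan(Z@R0,Z@p0)
RB,_=pose([0,0,0],15,np.radians(0));plan(RB,B,Z@R0,Z@p0)
E
```

```text
[-10.3 -17.6  89.6  93.   22.1  76.6  65.6] [-0.07991404 -0.58447458  0.40751983] -97.78566052683075
n 11 dp [0.09, 0.93, -0.01] rot [-0.1, 0.0, -0.47] to [ 0.223 -0.546  0.408]
n 13 dp [-0.18, 0.84, 0.23] rot [-0.22, -0.04, -0.94] to [ 0.48 -0.36  0.34]
```

Emit:
{"name": "apply_moves", "arguments": {"dp": [[0.05,0.99,0],[0.05,0.99,0],[0.05,0.99,0],[0.05,0.99,0],[0.05,0.99,0],[0.05,0.99,0],[0.05,0.99,0],[0.05,0.99,0],[0.05,0.99,0],[0.05,0.99,0]], "rotation": [[-0.11,0,-0.49],[-0.11,0,-0.49],[-0.11,0,-0.49],[-0.11,0,-0.49],[-0.11,0,-0.49],[-0.11,0,-0.49],[-0.11,0,-0.49],[-0.11,0,-0.49],[-0.11,0,-0.49],[-0.11,0,-0.49]], "jaw": [0,0,0,0,0,0,0,0,0,0]}}

```text
t: 18.6
position: [0.215, -0.5553, 0.4085]
tcp_rot: [[-0.281, 0.957, 0.074], [0.935, 0.291, -0.202], [-0.215, 0.012, -0.977]]
ft_force: [0.2, -0.8, 0.2]
grip_width: 1.0
finger_force: 0.0
```

```bash
python3 - <<'E'
from h import *
o=bot.get_obs();print(o["q"].round(1),o["position"],np.degrees(np.arctan2(o["position"][1],o["position"][0])))
B=np.array([.46,-.39,.34]);RB,_=pose([0,0,0],20,np.radians(20));plan(RB,B)
E
```

```text
[-39.  -17.6  89.6  93.   22.   75.6  65.9] [ 0.21496566 -0.5553278   0.40851279] -68.83873514819842
n 16 dp [-0.25, 0.61, 0.24] rot [-0.28, -0.06, -0.98] to [ 0.46 -0.39  0.34]
```

```bash
cat >> h.py <<'E'
def fpose(g,tilt,az):
    R,p=pose(g,tilt,np.radians(az));R=R.copy();R[:,:2]*=-1;return R,p
E
python3 - <<'E'
from h import *
R,_=fpose([0,0,0],5,40);plan(R,np.array([.43,-.42,.36]))
E
```

```text
n 12 dp [0.55, 0.51, 0.11] rot [0.07, 0.22, 0.97] to [ 0.43 -0.42  0.36]
```

Emit:
{"name": "apply_moves", "arguments": {"dp": [[0.55,0.51,0.11],[0.55,0.51,0.11],[0.55,0.51,0.11],[0.55,0.51,0.11],[0.55,0.51,0.11],[0.55,0.51,0.11],[0.55,0.51,0.11],[0.55,0.51,0.11],[0.55,0.51,0.11],[0.55,0.51,0.11]], "rotation": [[0.07,0.22,0.97],[0.07,0.22,0.97],[0.07,0.22,0.97],[0.07,0.22,0.97],[0.07,0.22,0.97],[0.07,0.22,0.97],[0.07,0.22,0.97],[0.07,0.22,0.97],[0.07,0.22,0.97],[0.07,0.22,0.97]], "jaw": [0,0,0,0,0,0,0,0,0,0]}}

```text
t: 19.6
position: [0.3586, -0.3893, 0.3751]
tcp_rot: [[0.628, 0.775, 0.075], [0.778, -0.628, -0.017], [0.034, 0.069, -0.997]]
ft_force: [0.8, -0.3, -0.3]
grip_width: 1.003
finger_force: 0.0
```

```bash
python3 - <<'E'
from h import *
o=bot.get_obs();print(o["q"].round(1),o["position"])
g=np.array([.483,-.3285,.062]);R,p=fpose(g,40,45);pre=p-R[:,2]*.12+[0,0,.03];n=plan(R,pre);plan(R,p,R,pre);R,_=fpose([0,0,0],5,40);plan(R,np.array([.43,-.42,.36]))
E
```

```text
[-57.4 -17.5  89.6  96.2  16.2  80.   -8.4] [ 0.35864691 -0.38928365  0.37505542]
n 9 dp [0.03, 0.14, 0.96] rot [0.03, 0.73, 0.14] to [ 0.456 -0.356  0.138]
n 5 dp [-0.13, -0.0, 0.95] rot [0.0, 0.0, 0.0] to [ 0.51  -0.301  0.016]
n 3 dp [0.28, 0.81, 0.22] rot [0.19, 0.15, 0.65] to [ 0.43 -0.42  0.36]
```

```bash
python3 - <<'E'
from h import *
o=bot.get_obs();R=np.array(o["tcp_rot"]);plan(R,np.array([.50,-.10,.42]))
E
```

```text
n 11 dp [0.96, -0.21, -0.12] rot [0.0, 0.0, 0.0] to [ 0.5  -0.1   0.42]
```

Emit:
{"name": "apply_moves", "arguments": {"dp": [[0.96,-0.21,-0.12],[0.96,-0.21,-0.12],[0.96,-0.21,-0.12],[0.96,-0.21,-0.12],[0.96,-0.21,-0.12],[0.96,-0.21,-0.12],[0.96,-0.21,-0.12],[0.96,-0.21,-0.12],[0.96,-0.21,-0.12],[0.96,-0.21,-0.12]], "rotation": [[0,0,0],[0,0,0],[0,0,0],[0,0,0],[0,0,0],[0,0,0],[0,0,0],[0,0,0],[0,0,0],[0,0,0]], "jaw": [0,0,0,0,0,0,0,0,0,0]}}

```text
t: 20.6
position: [0.4868, -0.1241, 0.4164]
tcp_rot: [[0.625, 0.777, 0.075], [0.78, -0.625, -0.017], [0.033, 0.069, -0.997]]
ft_force: [-0.3, -0.2, 0.4]
grip_width: 0.998
finger_force: 0.0
```

```bash
python3 - <<'E'
from h import *
o=bot.get_obs();print(o["q"].round(1),o["position"])
E
```

```text
[-54.5  -3.4  63.6  95.4   3.4  81.7 -30. ] [ 0.48675065 -0.12410955  0.41638265]
```

Emit:
{"name": "apply_moves", "arguments": {"dp": [[0.4,0.9,0.1],[0.4,0.9,0.1],[0.4,0.9,0.1],[0.4,0.9,0.1],[0.4,0.9,0.1],[0.4,0.9,0.1],[0.4,0.9,0.1],[0.4,0.9,0.1],[-0.2,0.9,0],[-0.5,0.8,0]], "rotation": [[0,0,0],[0,0,0],[0,0,0],[0,0,0],[0,0,0],[0,0,0],[0,0,0],[0,0,0],[0,0,0],[0,0,0]], "jaw": [0,0,0,0,0,0,0,0,0,0]}}

```text
t: 21.6
position: [0.7448, -0.2321, 0.4105]
tcp_rot: [[0.621, 0.781, 0.072], [0.783, -0.622, -0.016], [0.033, 0.066, -0.997]]
ft_force: [-0.0, -1.2, 0.7]
grip_width: 1.001
finger_force: 0.0
```

```bash
python3 - <<'E'
from h import *
o=bot.get_obs();print(o["q"].round(1),o["position"]);R=np.array(o["tcp_rot"])
plan(R,np.array([.60,-.52,.42]))
E
```

```text
[ -8.7  41.7  56.8  51.9 -35.9  96.1  -5.4] [ 0.74481299 -0.23214886  0.41048648]
n 11 dp [-0.95, 0.2, -0.05] rot [0.0, 0.0, 0.0] to [ 0.6  -0.52  0.42]
```

Emit:
{"name": "apply_moves", "arguments": {"dp": [[-0.95,0.25,0],[-0.95,0.25,0],[-0.95,0.25,0],[-0.95,0.25,0],[-0.95,0.25,0],[-0.95,0.25,0],[-0.95,0.25,0],[-0.95,0.2,0],[-0.95,0.1,0],[-0.95,0.1,0]], "rotation": [[0,0,0],[0,0,0],[0,0,0],[0,0,0],[0,0,0],[0,0,0],[0,0,0],[0,0,0],[0,0,0],[0,0,0]], "jaw": [0,0,0,0,0,0,0,0,0,0]}}

```text
t: 22.6
position: [0.6142, -0.4977, 0.4067]
tcp_rot: [[0.624, 0.778, 0.073], [0.781, -0.625, -0.017], [0.033, 0.067, -0.997]]
ft_force: [-0.0, -0.7, 1.0]
grip_width: 0.999
finger_force: 0.0
```

```bash
python3 - <<'E'
from h import *
o=bot.get_obs();print(o["q"].round(1),o["position"]);R=np.array(o["tcp_rot"])
g=np.array([.483,-.3285,.062])
for az in(40,):
  R1,p=fpose(g,40,az);pre=p-R1[:,2]*.12+[0,0,.04];plan(R1,pre);plan(R1,p,R1,pre)
R1,p=pose(g,36,np.radians(8.75));pre=p-R1[:,2]*.12+[0,0,.04];print("unfl");plan(R1,pre)
E
```

```text
[ 15.7  43.   55.2  49.3 -37.6  97.3  15.8] [ 0.61415632 -0.49766554  0.40669469]
n 8 dp [-0.37, -0.96, 0.99] rot [-0.01, 0.82, 0.26] to [ 0.453 -0.353  0.148]
n 6 dp [-0.14, -0.0, 0.84] rot [0.0, 0.0, 0.0] to [ 0.513 -0.304  0.016]
unfl
n 24 dp [0.48, -0.25, 0.19] rot [-0.28, -0.09, -0.96] to [ 0.448 -0.334  0.151]
```

Emit:
{"name": "apply_moves", "arguments": {"dp": [[-0.37,-0.96,0.99],[-0.37,-0.96,0.99],[-0.37,-0.96,0.99],[-0.37,-0.96,0.99],[-0.37,-0.96,0.99],[-0.37,-0.96,0.99],[-0.37,-0.96,0.99],[0,0,0]], "rotation": [[0,0.82,0.26],[0,0.82,0.26],[0,0.82,0.26],[0,0.82,0.26],[0,0.82,0.26],[0,0.82,0.26],[0,0.82,0.26],[0,0,0]], "jaw": [0,0,0,0,0,0,0,0]}}

```text
t: 23.4
position: [0.4594, -0.3753, 0.1725]
tcp_rot: [[0.617, 0.657, 0.434], [0.533, -0.754, 0.383], [0.579, -0.005, -0.816]]
ft_force: [0.5, 0.8, -0.3]
grip_width: 1.001
finger_force: 0.0
```

```bash
python3 - <<'E'
from h import *
o=bot.get_obs();print(o["q"].round(1),o["position"])
g=np.array([.483,-.3285,.062]);R1,p=fpose(g,40,40);pre=p-R1[:,2]*.12+[0,0,.04];plan(R1,pre);plan(R1,p,R1,pre);plan(R1,p)
E
```

```text
[ 26.2  34.5  45.3 102.3 -58.1  79.2  46. ] [ 0.45941438 -0.37527171  0.17245595]
n 1 dp [-0.2, -0.68, 0.86] rot [-0.15, 0.81, 0.11] to [ 0.453 -0.353  0.148]
n 6 dp [-0.14, -0.0, 0.84] rot [0.0, 0.0, 0.0] to [ 0.513 -0.304  0.016]
n 6 dp [-0.14, -0.11, 0.98] rot [-0.02, 0.14, 0.02] to [ 0.513 -0.304  0.016]
```

Emit:
{"name": "apply_moves", "arguments": {"dp": [[-0.2,-0.68,0.86],[-0.14,0,0.84],[-0.14,0,0.84],[-0.14,0,0.84],[0,0,0]], "rotation": [[-0.15,0.81,0.11],[0,0,0],[0,0,0],[0,0,0],[0,0,0]], "jaw": [0,0,0,0,0]}}

```text
t: 23.9
position: [0.4918, -0.3306, 0.086]
tcp_rot: [[0.577, 0.652, 0.493], [0.505, -0.758, 0.412], [0.642, 0.012, -0.767]]
ft_force: [-0.5, 1.1, 0.6]
grip_width: 0.999
finger_force: 0.0
```

```bash
python3 - <<'E'
from h import *
o=bot.get_obs();print(o["q"].round(1),o["position"],o["ft_force"])
c=cam("wrist");P=cloud(c);h=cv2.cvtColor(c[0],cv2.COLOR_BGR2HSV);cv2.imwrite("pics/w6.png",c[0])
m=(abs(h[...,0].astype(int)-70)<14)&(h[...,1]>150)
q=P[m];q=q[np.isfinite(q[:,0])];t=q[q[:,2]>.05];print(len(q),t[:,2].max(),cv2.minEnclosingCircle(t[:,:2].astype(np.float32)))
g=np.array([.483,-.3285,.062]);R1,p=fpose(g,40,40);plan(R1,p)
E
```

```text
[ 27.6  40.6  38.9 108.5 -68.7  73.4  55.7] [ 0.49181226 -0.33058586  0.08604447] [-0.49921992  1.06687214  0.6452797 ]
4295 0.20409913783047368 ((0.5127056837081909, -0.381467342376709), 0.11452419310808182)
n 3 dp [-0.21, -0.1, 0.86] rot [0.01, 0.01, 0.06] to [ 0.513 -0.304  0.016]
```

View pics/w6.png

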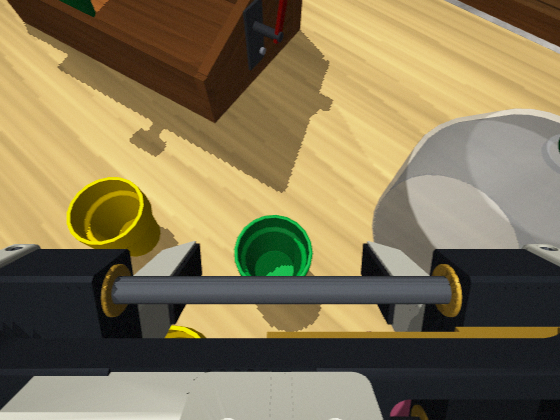

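The green pot at (273,250) sits between the fingers at (180,270) and (385,270). The cloche is clear to the right, so I finish the approach and close.

Emit:
{"name": "apply_moves", "arguments": {"dp": [[-0.21,-0.1,0.86],[-0.21,-0.1,0.86],[-0.21,-0.1,0.86],[0,0,0],[0,0,0],[0,0,0],[0,0,0],[0,0,0],[0,0,0]], "rotation": [[0,0,0.06],[0,0,0.06],[0,0,0.06],[0,0,0],[0,0,0],[0,0,0],[0,0,0],[0,0,0],[0,0,0]], "jaw": [0,0,0,0,0.5,0.5,0.5,0.5,0.5], "grip_force": 8}}

```text
t: 24.85
position: [0.5126, -0.3055, 0.0178]
tcp_rot: [[0.588, 0.637, 0.498], [0.491, -0.771, 0.406], [0.642, 0.006, -0.767]]
ft_force: [0.6, -1.2, 1.3]
grip_width: 0.632
finger_force: 8.0
```

```bash
python3 - <<'E'
from h import *
o=bot.get_obs();print(o["q"].round(1),o["position"],o["ft_force"],o["grip_width"],o["finger_force"])
R=np.array(o["tcp_rot"]);p=np.array(o["position"]);print("grasp",p-.06*R[:,2])
up=p+[0,0,.30];plan(R,up)
g=fr(-45,-60,64)
R1,p1=fpose(g,40,8.75);print(p1)
w=p1-R1[:,2]*.22;w2=w.copy();w2[2]=.30;plan(R1,w,R,up)
E
```

```text
[ 27.1  46.   34.8 110.6 -75.6  68.3  60. ] [ 0.51258022 -0.30547472  0.01777083] [ 0.58754229 -1.23251068  1.30975106] 0.6322666384278708 8.002999185409863
grasp [ 0.48271323 -0.32982029  0.06376274]
n 8 dp [0.8, 0.01, -0.96] rot [0.0, 0.0, 0.0] to [ 0.513 -0.305  0.318]
[ 0.64276953 -0.04128026  0.01803733]
n 8 dp [-0.03, -0.94, 0.68] rot [-0.43, -0.0, 0.52] to [ 0.503 -0.063  0.187]
```

Pot gripped at 58 mm opening. The wrist camera sits on the hand's upper side, so I go in with extra lean over the front wall and straighten up at the bottom.

Emit:
{"name": "apply_moves", "arguments": {"dp": [[0.4,0,-0.48],[0.8,0.01,-0.96],[0.8,0.01,-0.96],[0.8,0.01,-0.96],[0.4,0,-0.48]], "rotation": [[0,0,0],[0,0,0],[0,0,0],[0,0,0],[0,0,0]], "jaw": [0.5,0.5,0.5,0.5,0.5], "grip_force": 10}}

```text
t: 25.35
position: [0.5127, -0.3065, 0.1704]
tcp_rot: [[0.587, 0.637, 0.499], [0.492, -0.771, 0.404], [0.643, 0.008, -0.766]]
ft_force: [0.8, 0.1, -0.2]
grip_width: 0.63
finger_force: 10.0
```

```bash
cat > wp.py <<'E'
from h import *
W=[((-150,-70,152),55,52),((-80,-45,146),55,52),((-58,-40,90),53,52),((-47,-38,71.5),40,52)]
def go(i):
    o=bot.get_obs();print(o["q"].round(1),o["position"],o["grip_width"],o["ft_force"].round(1))
    R0=np.array(o["tcp_rot"]);p0=np.array(o["position"])
    g=p0-OFF*R0[:,2];print("grasp frame",((g-F0)@np.stack([E1,E2,EZ],1)*1e3).round(1),"tilt",np.degrees(np.arccos(-R0[2,2])).round(1))
    for w in W[i:]:
        R,p=fpose(fr(*w[0]),w[1],w[2]);plan(R,p,R0,p0);R0,p0=R,p
E
python3 -c "
from wp import *
go(0)"
```

```text
[ 21.6  31.6  42.  108.5 -64.   74.2  45. ] [ 0.512743   -0.30651326  0.17044267] 0.6297337986416148 [ 0.8  0.1 -0.2]
grasp frame [-208.6 -321.8  216.4] tilt 40.0
n 7 dp [0.5, -0.85, 0.89] rot [0.24, 0.37, -0.2] to [ 0.533 -0.034  0.118]
n 2 dp [0.57, 0.5, 0.99] rot [0.0, 0.0, 0.0] to [0.598 0.001 0.112]
n 2 dp [-0.61, 0.19, 0.81] rot [-0.0, -0.17, -0.0] to [0.618 0.008 0.054]
n 3 dp [-0.24, 0.07, 0.21] rot [0.0, -0.76, 0.0] to [0.623 0.005 0.026]
```

Emit:
{"name": "apply_moves", "arguments": {"dp": [[0.5,-0.85,0.89],[0.5,-0.85,0.89],[0.5,-0.85,0.89],[0.5,-0.85,0.89],[0.5,-0.85,0.89],[0.5,-0.85,0.89],[0.5,-0.85,0.89],[0,0,0]], "rotation": [[0.24,0.37,-0.2],[0.24,0.37,-0.2],[0.24,0.37,-0.2],[0.24,0.37,-0.2],[0.24,0.37,-0.2],[0.24,0.37,-0.2],[0.24,0.37,-0.2],[0,0,0]], "jaw": [0.5,0.5,0.5,0.5,0.5,0.5,0.5,0.5]}}

```text
t: 26.15
position: [0.5302, -0.0264, 0.1142]
tcp_rot: [[0.357, 0.793, 0.494], [0.449, -0.609, 0.654], [0.82, -0.012, -0.573]]
ft_force: [0.5, 0.1, -0.2]
grip_width: 0.631
finger_force: 10.0
```

```bash
python3 -c "
from wp import *
go(1)"
```

```text
[ 19.2  32.9  21.9 127.2 -80.3  68.7  65.9] [ 0.53018322 -0.02639264  0.11424282] 0.6307451847934439 [ 0.5  0.1 -0.2]
grasp frame [-150.7  -62.5  148.6] tilt 55.1
n 2 dp [0.57, 0.62, 0.89] rot [-0.07, -0.0, -0.02] to [0.598 0.001 0.112]
n 2 dp [-0.61, 0.19, 0.81] rot [-0.0, -0.17, -0.0] to [0.618 0.008 0.054]
n 3 dp [-0.24, 0.07, 0.21] rot [0.0, -0.76, 0.0] to [0.623 0.005 0.026]
```

Emit:
{"name": "apply_moves", "arguments": {"dp": [[0.38,0.41,0.59],[0.38,0.41,0.59],[0.38,0.41,0.59],[0,0,0]], "rotation": [[-0.05,0,-0.01],[-0.05,0,-0.01],[-0.05,0,-0.01],[0,0,0]], "jaw": [0.5,0.5,0.5,0.5]}}

```text
t: 26.55
position: [0.6029, -0.0048, 0.1138]
tcp_rot: [[0.351, 0.784, 0.512], [0.453, -0.621, 0.639], [0.819, 0.007, -0.573]]
ft_force: [-0.1, -0.6, -0.6]
grip_width: 0.625
finger_force: 10.0
```

```bash
python3 -c "
from wp import *
go(2)
cv2.imwrite('pics/s7.png',np.hstack([cam('side')[0][60:300,200:440],cam('scene')[0][80:320,150:390]]))"
```

```text
[ 30.8  32.9  -0.5 121.9 -80.3  55.   59.6] [ 0.60286982 -0.00480868  0.11376195] 0.6253097076837526 [-0.1 -0.6 -0.6]
grasp frame [-76.5 -51.1 148.2] tilt 55.0
n 2 dp [-0.62, 0.06, 0.85] rot [0.05, -0.18, 0.01] to [0.618 0.008 0.054]
n 3 dp [-0.24, 0.07, 0.21] rot [0.0, -0.76, 0.0] to [0.623 0.005 0.026]
```

View pics/s7.png

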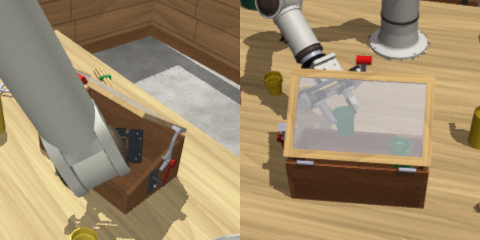

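The right panel shows the pot at (345,120) under the clear lid with nothing touching. I lower it.

Emit:
{"name": "apply_moves", "arguments": {"dp": [[-0.41,0.04,0.57],[-0.41,0.04,0.57],[-0.41,0.04,0.57],[-0.18,0.05,0.13],[-0.18,0.05,0.13],[-0.18,0.05,0.13],[0,0,0]], "rotation": [[0.03,-0.12,0],[0.03,-0.12,0],[0.03,-0.12,0],[0,-0.76,0],[0,-0.76,0],[0,-0.76,0],[0,0,0]], "jaw": [0.5,0.5,0.5,0.5,0.5,0.5,0.5]}}

```text
t: 27.35
position: [0.6187, 0.0042, 0.0333]
tcp_rot: [[0.472, 0.789, 0.394], [0.608, -0.614, 0.503], [0.639, 0.002, -0.77]]
ft_force: [0.5, 0.2, -0.1]
grip_width: 0.632
finger_force: 10.0
```

```bash
python3 -c "
from wp import *
go(3)"
```

```text
[ 26.3  34.7  -7.2 118.2 -70.1  35.9  44.8] [0.61872657 0.00417457 0.03333593] 0.6320806436307117 [ 0.5  0.2 -0.1]
grasp frame [-51.2 -37.6  79.5] tilt 39.7
n 1 dp [-0.09, 0.1, 0.27] rot [0.0, 0.05, 0.03] to [0.623 0.005 0.026]
```

Emit:
{"name": "apply_moves", "arguments": {"dp": [[-0.09,0,0.11],[-0.09,0,0.11],[0,0,0]], "rotation": [[0,0,0],[0,0,0],[0,0,0]], "jaw": [0.5,0.5,0.5]}}

```text
t: 27.65
position: [0.6201, 0.0028, 0.0254]
tcp_rot: [[0.474, 0.785, 0.398], [0.601, -0.619, 0.505], [0.643, 0.0, -0.766]]
ft_force: [5.0, 2.1, 7.1]
grip_width: 0.63
finger_force: 15.6
```

Emit:
{"name": "apply_moves", "arguments": {"dp": [[-0.04,0,0.05],[0,0,0]], "rotation": [[0,0,0],[0,0,0]], "jaw": [0.5,0.5]}}

```text
t: 27.85
position: [0.6209, 0.0028, 0.0243]
tcp_rot: [[0.473, 0.785, 0.399], [0.601, -0.619, 0.505], [0.644, 0.001, -0.765]]
ft_force: [5.4, 1.9, 8.7]
grip_width: 0.631
finger_force: 16.6
```

Emit:
{"name": "apply_moves", "arguments": {"dp": [[0.03,0,-0.04],[0,0,0],[0,0,0],[0,0,0],[0,0,0],[0,0,0],[-0.08,0,-0.3],[-0.22,0,-0.9],[-0.22,0,-0.95],[-0.22,0,-0.95]], "rotation": [[0,0,0],[0,0,0],[0,0,0],[0,0,0],[0,0,0],[0,0,0],[0,0,0],[0,0,0],[0,0.3,0],[0,0.3,0]], "jaw": [0.5,0.3,0.1,0,0,0,0,0,0,0]}}

```text
t: 28.85
position: [0.569, -0.0589, 0.08]
tcp_rot: [[0.451, 0.786, 0.423], [0.572, -0.618, 0.539], [0.686, -0.001, -0.728]]
ft_force: [0.6, -0.2, 0.2]
grip_width: 1.002
finger_force: 0.0
```

```bash
python3 -c "
from wp import *
go(4)
o=bot.get_obs();R0=np.array(o['tcp_rot']);p0=np.array(o['position'])
c=cam('wrist');P=cloud(c);h=cv2.cvtColor(c[0],cv2.COLOR_BGR2HSV)
m=(abs(h[...,0].astype(int)-70)<14)&(h[...,1]>130)
k,l,s,cc=cv2.connectedComponentsWithStats(m.astype(np.uint8))
for i in range(1,k):
    if s[i,4]>100:
        q=P[l==i];q=q[np.isfinite(q[:,0])];a=(q-F0)@np.stack([E1,E2,EZ],1)*1e3;t=a[a[:,2]>60]
        if len(t)>10: print(cc[i].round(),s[i,4],a.max(0).round(0),a.min(0).round(0),cv2.minEnclosingCircle(t[:,:2].astype(np.float32)))
w=np.array([.43,-.16,.28]);R,p=fpose([0,0,0],45,45);plan(R,w,R0,p0)
w2=fr(-160,-40,420);R2,_=fpose([0,0,0],20,20);plan(R2,w2,R,w)
"
```

```text
[ 34.8  30.1  -3.8 120.4 -65.4  46.3  47.6] [ 0.56903451 -0.05892476  0.08002743] 1.0021623975948264 [ 0.6 -0.2  0.2]
grasp frame [-112.   -94.4  123.7] tilt 43.3
[242.  68.] 3279 [ 92. 150.  72.] [15. 83.  6.] ((44.925540924072266, 113.2705078125), 30.398237228393555)
[178. 115.] 3985 [ 17. 163.  72.] [-78.  76.   6.] ((-48.19366455078125, 106.57353210449219), 30.541322708129883)
[283. 197.] 4662 [20.  1. 72.] [-79. -67.   5.] ((-49.09223175048828, -37.08073806762695), 30.131778717041016)
n 9 dp [0.07, -0.14, -0.96] rot [-0.09, 0.03, 0.09] to [ 0.43 -0.16  0.28]
n 6 dp [0.97, -0.37, -0.28] rot [-0.39, -0.72, 0.62] to [ 0.488 -0.045  0.42 ]
```

The pot stands upright at frame (-49,-37) with its rim at 72 mm, and the other two are undisturbed. I back out and go to the lid grip.

Emit:
{"name": "apply_moves", "arguments": {"dp": [[0.07,-0.14,-0.96],[0.07,-0.14,-0.96],[0.07,-0.14,-0.96],[0.07,-0.14,-0.96],[0.07,-0.14,-0.96],[0.07,-0.14,-0.96],[0.07,-0.14,-0.96],[0.07,-0.14,-0.96]], "rotation": [[-0.09,0.03,0.09],[-0.09,0.03,0.09],[-0.09,0.03,0.09],[-0.09,0.03,0.09],[-0.09,0.03,0.09],[-0.09,0.03,0.09],[-0.09,0.03,0.09],[-0.09,0.03,0.09]], "jaw": [0,0,0,0,0,0,0,0]}}

```text
t: 29.7
position: [0.4475, -0.1482, 0.2582]
tcp_rot: [[0.495, 0.718, 0.489], [0.511, -0.696, 0.504], [0.703, 0.0, -0.711]]
ft_force: [-0.5, -0.4, 0.3]
grip_width: 1.003
finger_force: 0.0
```

```bash
cat > lid.py <<'E'
from h import *
import h as H
H.OFF=.053
def show():
    o=bot.get_obs();R0=np.array(o["tcp_rot"]);p0=np.array(o["position"]);g=p0-H.OFF*R0[:,2]
    print(o["q"].round(1),p0.round(4),o["grip_width"].round(3),o["ft_force"].round(1),"grasp",((g-F0)@np.stack([E1,E2,EZ],1)*1e3).round(1));return R0,p0
GR=grip(np.radians(58))+E2*.0035
E
python3 -c "
from lid import *
R0,p0=show()
R,p=fpose(GR,20,8.75);pre=p-R[:,2]*.10
up=pre-E1*.06-E2*.03;up[2]+=.04
plan(R,up);plan(R,pre,R,up);plan(R,p,R,pre)"
```

```text
Traceback (most recent call last):
  File "lid.py", line 6, in show
    print(o["q"].round(1),p0.round(4),o["grip_width"].round(3),o["ft_force"].round(1),"grasp",((g-F0)@np.stack([E1,E2,EZ],1)*1e3).round(1));return R0,p0
                                      ^^^^^^^^^^^^^^^^^^^^^
AttributeError: 'float' object has no attribute 'round'
```

```bash
sed -i 's/o\["grip_width"\].round(3)/o["grip_width"]/' lid.py
python3 -c "
from lid import *
R0,p0=show()
R,p=fpose(GR,20,8.75);pre=p-R[:,2]*.10
up=pre-E1*.06-E2*.03;up[2]+=.04
plan(R,up);plan(R,pre,R,up);plan(R,p,R,pre)"
```

```text
[ 45.    7.8   6.6 122.2 -50.   67.6  34.8] [ 0.4475 -0.1482  0.2582] 1.0031194787958142 [-0.5 -0.4  0.3] grasp [-245.4 -158.4  295.9]
n 6 dp [0.74, -0.53, -0.33] rot [-0.58, -0.69, 0.92] to [ 0.467 -0.034  0.384]
n 2 dp [0.71, -0.5, 0.97] rot [0.0, 0.0, 0.0] to [0.522 0.004 0.344]
n 4 dp [-0.0, -0.0, 0.83] rot [0.0, 0.0, 0.0] to [0.556 0.01  0.25 ]
```

Emit:
{"name": "apply_moves", "arguments": {"dp": [[0.74,-0.53,-0.33],[0.74,-0.53,-0.33],[0.74,-0.53,-0.33],[0.74,-0.53,-0.33],[0.74,-0.53,-0.33],[0.74,-0.53,-0.33],[0.71,-0.5,0.97],[0.71,-0.5,0.97],[0,0,0],[0,0,0]], "rotation": [[-0.58,-0.69,0.92],[-0.58,-0.69,0.92],[-0.58,-0.69,0.92],[-0.58,-0.69,0.92],[-0.58,-0.69,0.92],[-0.58,-0.69,0.92],[0,0,0],[0,0,0],[0,0,0],[0,0,0]], "jaw": [0,0,0,0,0,0,0,0,0,0]}}

```text
t: 30.7
position: [0.5032, -0.0097, 0.3197]
tcp_rot: [[0.869, 0.31, 0.385], [0.266, -0.95, 0.163], [0.417, -0.039, -0.908]]
ft_force: [-0.4, -0.5, -0.2]
grip_width: 0.997
finger_force: 0.0
```

```bash
python3 -c "
from lid import *
R0,p0=show()
c=cam('wrist');P=cloud(c);h=cv2.cvtColor(c[0],cv2.COLOR_BGR2HSV)
m=((h[...,0]<6)|(h[...,0]>174))&(h[...,1]>180)&(h[...,2]>90)
k,l,s,cc=cv2.connectedComponentsWithStats(m.astype(np.uint8))
for i in range(1,k):
    if s[i,4]>150:
        q=P[l==i];q=q[np.isfinite(q[:,0])];print(cc[i].round(),s[i,4],np.percentile((q-F0)@np.stack([E1,E2,EZ],1)*1e3,[2,50,98],axis=0).round(1).tolist(),np.percentile((q-p0)@R0*1e3,[2,50,98],axis=0).round(1).tolist())
R,p=fpose(GR,20,8.75);plan(R,p)"
```

```text
[ 35.4 -10.1 -23.8 119.  -22.8  51.4 -49.8] [ 0.5032 -0.0097  0.3197] 0.9974975824910824 [-0.4 -0.5 -0.2] grasp [-161.1  -13.   367.8]
[276. 180.] 1364 [[-108.1, -12.9, 301.4], [-99.7, 4.1, 310.7], [-87.4, 21.8, 313.0]] [[21.4, -22.4, 22.4], [34.0, -4.5, 26.0], [43.6, 12.8, 35.5]]
n 3 dp [0.26, -0.05, 0.97] rot [-0.32, -0.26, 0.45] to [0.556 0.01  0.25 ]
```

```bash
sed -i 's/^GR=.*/GR=fr(-100,4,301)/' lid.py; python3 -c "
from lid import *
R,p=fpose(GR,20,8.75);pre=p-R[:,2]*.06;plan(R,pre);plan(R,p,R,pre)"
```

```text
n 2 dp [0.5, -0.13, 0.45] rot [-0.48, -0.39, 0.67] to [0.538 0.007 0.308]
n 2 dp [-0.0, -0.0, 1.0] rot [0.0, 0.0, 0.0] to [0.558 0.01  0.251]
```

Emit:
{"name": "apply_moves", "arguments": {"dp": [[0.34,-0.09,0.3],[0.34,-0.09,0.3],[0.34,-0.09,0.3],[0,0,0],[0,0,0.5],[0,0,0.5],[0,0,0.5],[0,0,0.5],[0,0,0]], "rotation": [[-0.32,-0.26,0.45],[-0.32,-0.26,0.45],[-0.32,-0.26,0.45],[0,0,0],[0,0,0],[0,0,0],[0,0,0],[0,0,0],[0,0,0]], "jaw": [0,0,0,0,0,0,0,0,0]}}

```text
t: 31.65
position: [0.5581, 0.0097, 0.2504]
tcp_rot: [[0.929, 0.152, 0.337], [0.142, -0.988, 0.052], [0.341, -0.0, -0.94]]
ft_force: [-0.4, 0.4, -1.2]
grip_width: 1.0
finger_force: 0.0
```

```bash
python3 -c "
from lid import *
show();R,p=fpose(GR,20,8.75);plan(R,p)"
```

```text
[ 34.    2.1 -36.6 116.4  -1.4  42.1 -82.8] [0.5581 0.0097 0.2504] 0.9995100832354431 [-0.4  0.4 -1.2] grasp [-100.4    3.2  300.3]
n 1 dp [0.02, -0.03, -0.02] rot [0.0, 0.01, -0.01] to [0.558 0.01  0.251]
```

Emit:
{"name": "apply_moves", "arguments": {"dp": [[0,0,0],[0,0,0],[0,0,0],[0,0,0],[0,0,0],[0,0,0],[0,0,0],[0,0,0],[0,0,0]], "rotation": [[0,0,0],[0,0,0],[0,0,0],[0,0,0],[0,0,0],[0,0,0],[0,0,0],[0,0,0],[0,0,0]], "jaw": [0.5,0.8,0.8,0.8,0.8,0.8,0.8,0.8,0.8], "grip_force": 30}}

```text
t: 32.55
position: [0.5605, 0.0103, 0.2528]
tcp_rot: [[0.928, 0.152, 0.341], [0.143, -0.988, 0.05], [0.345, 0.002, -0.939]]
ft_force: [1.6, -4.7, -0.4]
grip_width: 0.389
finger_force: 30.0
```

```bash
python3 -c "
from lid import *
show();arc(58,72,6);arc(72,48,8)"
```

```text
[ 34.    2.1 -36.7 116.2  -1.2  42.  -83. ] [0.5605 0.0103 0.2528] 0.38899160489648926 [ 1.6 -4.7 -0.4] grasp [-98.2   3.7 302.5]
[[0.3, 0.0, -0.18], [0.3, 0.0, -0.17], [0.31, 0.0, -0.16], [0.32, 0.0, -0.14], [0.32, 0.0, -0.13], [0.33, 0.0, -0.12]]
[[-0.42, -0.0, 0.15], [-0.41, -0.0, 0.17], [-0.4, -0.0, 0.2], [-0.39, -0.0, 0.22], [-0.38, -0.0, 0.24], [-0.36, -0.0, 0.26], [-0.35, -0.0, 0.27], [-0.34, -0.0, 0.29]]
```

Emit:
{"name": "apply_moves", "arguments": {"dp": [[0.3,0,-0.18],[0.3,0,-0.17],[0.31,0,-0.16],[0.32,0,-0.14],[0.32,0,-0.13],[0.33,0,-0.12],[0,0,0]], "rotation": [[0,0,0],[0,0,0],[0,0,0],[0,0,0],[0,0,0],[0,0,0],[0,0,0]], "jaw": [0.8,0.8,0.8,0.8,0.8,0.8,0.8]}}

```text
t: 33.25
position: [0.6032, 0.017, 0.2967]
tcp_rot: [[0.928, 0.152, 0.339], [0.143, -0.988, 0.051], [0.343, 0.001, -0.939]]
ft_force: [1.0, -5.2, -2.6]
grip_width: 0.386
finger_force: 30.0
```

```bash
python3 -c "
from lid import *
R0,p0=show();g=p0-.053*R0[:,2];d=(g-F0);a=np.array([d@E1*1e3-100,d[2]*1e3-145]);print('ang',np.degrees(np.arctan2(a[1],-a[0]))+20.7,np.hypot(*a))
s=cam('side');P=cloud(s);h=cv2.cvtColor(s[0],cv2.COLOR_BGR2HSV);red=((h[...,0]<6)|(h[...,0]>174))&(h[...,1]>150)&(h[...,2]>80)
q=P[red];a=(q-F0)@np.stack([E1,E2,EZ],1)*1e3;a=a[(a[:,1]<-150)&(a[:,2]<180)];print(len(a),np.percentile(a,[3,50,97],axis=0).round(0).tolist())
for z in range(60,150,15):
  t=a[abs(a[:,2]-z)<7];
  if len(t)>2: print(z,t[:,0].mean().round(0))
"
```

```text
[ 32.3   5.1 -37.1 107.6   2.1  48.3 -86.6] [0.6032 0.017  0.2967] 0.3857885087815061 [ 1.  -5.2 -2.6] grasp [-54.9   3.7 346.5]
ang 73.15356206991076 254.13836440984585
75 [[-40.0, -206.0, 77.0], [-31.0, -202.0, 125.0], [-10.0, -196.0, 135.0]]
75 -1.0
90 -16.0
105 -21.0
120 -33.0
135 -34.0
```

The prop now leans to the front, with its top at x = -34 and its foot near 0, so the stay is unlocked. I lower the lid.

```bash
python3 -c "
from lid import *
arc(73,45,9);arc(45,16,9)"
```

```text
[[-0.44, -0.0, 0.15], [-0.43, -0.0, 0.18], [-0.42, -0.0, 0.2], [-0.41, -0.0, 0.22], [-0.39, -0.0, 0.24], [-0.38, -0.0, 0.26], [-0.36, -0.0, 0.28], [-0.35, -0.0, 0.3], [-0.33, -0.0, 0.32]]
[[-0.32, -0.0, 0.35], [-0.3, -0.0, 0.37], [-0.28, -0.0, 0.39], [-0.26, -0.0, 0.4], [-0.24, -0.0, 0.41], [-0.21, -0.0, 0.43], [-0.19, -0.0, 0.44], [-0.17, -0.0, 0.45], [-0.14, -0.0, 0.46]]
```

Emit:
{"name": "apply_moves", "arguments": {"dp": [[-0.44,0,0.15],[-0.43,0,0.18],[-0.42,0,0.2],[-0.41,0,0.22],[-0.39,0,0.24],[-0.38,0,0.26],[-0.36,0,0.28],[-0.35,0,0.3],[-0.33,0,0.32],[0,0,0]], "rotation": [[0,0,0],[0,0,0],[0,0,0],[0,0,0],[0,0,0],[0,0,0],[0,0,0],[0,0,0],[0,0,0],[0,0,0]], "jaw": [0.8,0.8,0.8,0.8,0.8,0.8,0.8,0.8,0.8,0.8]}}

```text
t: 34.3
position: [0.5278, 0.0053, 0.2]
tcp_rot: [[0.927, 0.151, 0.342], [0.143, -0.988, 0.051], [0.346, 0.002, -0.938]]
ft_force: [2.4, -5.9, -1.5]
grip_width: 0.391
finger_force: 30.0
```

Emit:
{"name": "apply_moves", "arguments": {"dp": [[-0.32,0,0.35],[-0.3,0,0.37],[-0.28,0,0.39],[-0.26,0,0.4],[-0.24,0,0.41],[-0.21,0,0.43],[-0.19,0,0.44],[-0.17,0,0.45],[-0.14,0,0.46],[0,0,0]], "rotation": [[0,0,0],[0,0,0],[0,0,0],[0,0,0],[0,0,0],[0,0,0],[0,0,0],[0,0,0],[0,0,0],[0,0,0]], "jaw": [0.8,0.8,0.8,0.8,0.8,0.8,0.8,0.8,0.8,0.8]}}

```text
t: 35.3
position: [0.5066, 0.0021, 0.0735]
tcp_rot: [[0.928, 0.151, 0.34], [0.142, -0.989, 0.051], [0.344, 0.001, -0.939]]
ft_force: [0.4, -6.6, -1.1]
grip_width: 0.389
finger_force: 30.0
```

```bash
python3 -c "
from lid import *
R0,p0=show();g=p0-.053*R0[:,2];d=(g-F0);a=np.array([d@E1*1e3-100,d[2]*1e3-145]);A=np.degrees(np.arctan2(a[1],-a[0]))+20.7;print('ang',A,np.hypot(*a));arc(A,1,8)"
```

```text
[ 25.3  13.8 -28.9 133.1  16.4  15.3 -98.2] [0.5066 0.0021 0.0735] 0.3885034274507956 [ 0.4 -6.6 -1.1] grasp [-152.6    3.7  123.2]
ang 15.77412215497944 253.58554639617634
[[-0.07, -0.0, 0.27], [-0.06, -0.0, 0.27], [-0.05, -0.0, 0.27], [-0.04, -0.0, 0.27], [-0.03, -0.0, 0.27], [-0.02, -0.0, 0.27], [-0.02, -0.0, 0.27], [-0.01, -0.0, 0.27]]
```

Joints 4 and 6 are nearing their limits, so I turn the hand upright about the bar before finishing the lowering.

Emit:
{"name": "apply_moves", "arguments": {"dp": [[-0.1,0,0],[-0.1,0,0],[-0.1,0,0],[-0.1,0,0],[-0.1,0,0],[-0.1,0,0],[0,0,0]], "rotation": [[0,-0.55,0],[0,-0.55,0],[0,-0.55,0],[0,-0.55,0],[0,-0.55,0],[0,-0.55,0],[0,0,0]], "jaw": [0.8,0.8,0.8,0.8,0.8,0.8,0.8]}}

```text
t: 36.0
position: [0.4895, -0.0006, 0.0704]
tcp_rot: [[0.988, 0.152, 0.019], [0.152, -0.988, 0.001], [0.019, 0.002, -1.0]]
ft_force: [-1.0, -4.8, -1.8]
grip_width: 0.389
finger_force: 30.0
```

```bash
python3 -c "
from lid import *
R0,p0=show();g=p0-.053*R0[:,2];d=(g-F0);a=np.array([d@E1*1e3-100,d[2]*1e3-145]);A=np.degrees(np.arctan2(a[1],-a[0]))+20.7;print('ang',A,np.hypot(*a));arc(A,1,8)"
```

```text
[ 21.6  21.8 -29.1 118.   15.5  42.7 -98.2] [ 0.4895 -0.0006  0.0704] 0.3889210782077487 [-1.  -4.8 -1.8] grasp [-152.8    3.6  123.4]
ang 15.822056555933711 253.69841407611446
[[0.02, -0.0, 0.27], [0.03, -0.0, 0.27], [0.04, -0.0, 0.27], [0.05, -0.0, 0.27], [0.06, -0.0, 0.27], [0.07, -0.0, 0.27], [0.07, -0.0, 0.26], [0.08, -0.0, 0.26]]
```

Emit:
{"name": "apply_moves", "arguments": {"dp": [[0.02,0,0.27],[0.03,0,0.27],[0.04,0,0.27],[0.05,0,0.27],[0.06,0,0.27],[0.07,0,0.27],[0.07,0,0.26],[0.08,0,0.22],[0,0,0]], "rotation": [[0,0,0],[0,0,0],[0,0,0],[0,0,0],[0,0,0],[0,0,0],[0,0,0],[0,0,0],[0,0,0]], "jaw": [0.8,0.8,0.8,0.8,0.8,0.8,0.8,0.8,0.8]}}

```text
t: 36.9
position: [0.5029, 0.0014, 0.0072]
tcp_rot: [[0.988, 0.152, 0.02], [0.152, -0.988, 0.001], [0.02, 0.002, -1.0]]
ft_force: [-1.5, -5.3, -1.4]
grip_width: 0.388
finger_force: 30.0
```

Emit:
{"name": "apply_moves", "arguments": {"dp": [[0.03,0,0.08],[0.02,0,0.07],[0,0,0]], "rotation": [[0,0,0],[0,0,0],[0,0,0]], "jaw": [0.8,0.8,0.8]}}

```text
t: 37.2
position: [0.5043, 0.0017, 0.0031]
tcp_rot: [[0.988, 0.152, 0.021], [0.152, -0.988, 0.001], [0.021, 0.002, -1.0]]
ft_force: [-0.9, -5.5, -0.5]
grip_width: 0.392
finger_force: 30.0
```

Emit:
{"name": "apply_moves", "arguments": {"dp": [[0.02,0,0.06],[0.02,0,0.06],[0,0,0]], "rotation": [[0,0,0],[0,0,0],[0,0,0]], "jaw": [0.8,0.8,0.8]}}

```text
t: 37.5
position: [0.5049, 0.0016, 0.0019]
tcp_rot: [[0.988, 0.152, 0.019], [0.152, -0.988, -0.001], [0.019, 0.004, -1.0]]
ft_force: [-11.4, -5.9, 28.5]
grip_width: 0.385
finger_force: 30.0
```

The lid is seated, with 28 N upward on the hand. I ease off, release, and rise.

Emit:
{"name": "apply_moves", "arguments": {"dp": [[-0.03,0,-0.06],[0,0,0],[0,0,0],[0,0,0],[0,0,0],[0,0,0],[0,0,-0.5],[0,0,-1],[0,0,-1],[0,0,-1]], "rotation": [[0,0,0],[0,0,0],[0,0,0],[0,0,0],[0,0,0],[0,0,0],[0,0,0],[0,0,0],[0,0,0],[0,0,0]], "jaw": [0.8,0.4,0.2,0,0,0,0,0,0,0]}}

```text
t: 38.5
position: [0.5028, 0.0033, 0.1088]
tcp_rot: [[0.988, 0.154, 0.022], [0.154, -0.988, 0.003], [0.022, 0.001, -1.0]]
ft_force: [0.5, 1.0, -0.1]
grip_width: 1.0
finger_force: 0.0
```

Emit:
{"name": "apply_moves", "arguments": {"dp": [[-0.5,0,-1],[-0.5,0,-1],[-0.5,0,-1],[0,0,0]], "rotation": [[0,0,0],[0,0,0],[0,0,0],[0,0,0]], "jaw": [0,0,0,0]}}

```text
t: 38.9
position: [0.4577, -0.0043, 0.2003]
tcp_rot: [[0.988, 0.153, 0.029], [0.153, -0.988, 0.0], [0.028, 0.004, -1.0]]
ft_force: [0.9, 0.6, 0.3]
grip_width: 1.004
finger_force: 0.0
```

```bash
python3 -c "
from h import *
s=cam('scene');P=cloud(s);h=cv2.cvtColor(s[0],cv2.COLOR_BGR2HSV)
cv2.imwrite('pics/fin.png',np.hstack([s[0][100:320,60:460],cam('side')[0][100:320,160:560]]))
a=(P-F0)@np.stack([E1,E2,EZ],1)*1e3
w=(abs(h[...,0].astype(int)-14)<8)&(h[...,1]>80)&(h[...,2]>120)&(abs(a[...,0])<125)&(abs(a[...,1])<175)&(a[...,2]>60);q=a[w]
A=np.c_[q[:,0],np.ones(len(q))];m=np.ones(len(q),bool)
for _ in range(6):
    k=np.linalg.lstsq(A[m],q[m,2],rcond=None)[0];m=abs(q[:,2]-A@k)<6
print('elev',np.degrees(np.arctan(k[0])),m.sum(),bot.get_obs()['t'])
"
```

```text
elev 21.393910513560403 1762 39.0
```

View pics/fin.png

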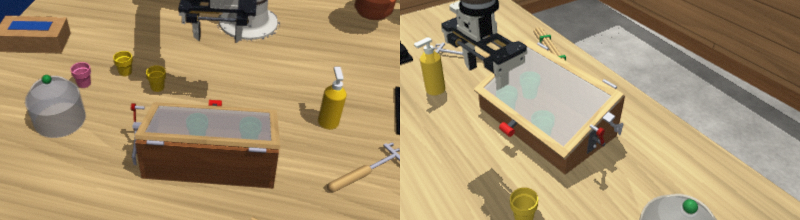

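The lid is shut at the same slope as at the start (21.4° measured against 21.6°). Three pots are inside (side panel (505,95), (540,85), (540,118)) and the neighbours are untouched.

```bash
python3 -c "
from station import bot
print(bot.sign_off())"
```

```text
the job is handed in; nothing more can be done
None
```

The job is handed in after 39 s of the 72 s allowed: the green pot stands upright in the frame beside the other two, the stay was locked and later unlocked as asked, the lid was lowered under grip until fully shut, and the last pictures show nothing else moved.

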